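# Lay the tea tray with the full sugar tin and a cup on each saucer

### The arm

A 7-joint arm with a two-finger parallel gripper is mounted at the origin on the work surface. World frame = base frame: x ahead of the robot, y to its left, z up, the work surface at z = 0. Lengths are in mm, angles in rad, forces in N, time in s.
With the tool pointing down it reaches from about 425 to 925 mm from the base axis. Payload 6.8 kg.
Tool frame: the origin (TCP) lies on the mounting face of the last link; the fingertips stand 173 mm ahead of it and the grasp point (between the pads) lies 155 mm ahead of it; z points along the fingers, y is the direction in which the jaws open and shut (so a half turn about z gives the same grasp; the last joint's range is limited). The gripper opens to 85 mm and grips with 20 to 120 N. Pads are 22 mm wide; open, the fingers measure 114 mm over their backs; the gripper's body (76 mm by 85 mm) begins 54 mm behind the grasp point. The pads swing forward as they close: fully open they stand 13 mm farther back than shut.
Start: joints at [1.044, 0.477, 0.022, 1.555, -0.011, 1.109, -0.083], TCP at [274.505, -616.676, 404.708] pointing down, gripper open.
Joint ranges: [-2.96, 2.96], [-0.34, 2.1], [-1.41, 1.46], [0.24, 2.44], [-1.37, 4.51], [0.17, 1.92], [-2.96, 2.96]. Speed limits (rad/s): [2.39, 2.39, 3.14, 3.14, 3.14, 3.14, 3.14].

### API

Orientations are given as a rotation vector (axis times angle).
In Python, from rig import r gives the robot as it stands. The module is installed in compiled form; this text tells all that it offers.
- The arm moves only by the shell command python3 -m inch 'ROWS' [OPENING] [FORCE]. ROWS is JSON, a list of rows, each a list of 2 entries, a list of its own where there are three numbers: the shift along the tool's x, y, z in m, then the turn, a rotation vector about the tool's x, y, z in degrees. A call has 1 to 12 rows; each row shifts and turns the commanded pose from where the row before left it, along the tool's axes as they then stand; what a row does not reach is not made up. A row lasts 1/8 s, in which the tool goes at most 62.5 mm and 10.7 degrees, less where a joint would pass 70% of its speed; a pose out of reach is approached as far as the arm can. A call is refused whole if a number of a shift passes 0.0625 or a number of a turn 10.7, either way. A call with a gripper value outside its range is refused whole. OPENING is the opening, from 0 (shut) to 1 (fully open), set as the call begins (- or left out, the last holds). The fingers move at their own pace and stop on an object; FORCE is the grip in N (left out, the last holds). Time passes only in rows, so rows that do not move let the fingers close. It gives the time, the measured TCP pose, the force and the opening at its end, in the units of the state.
- r.observe(): the state, without advancing time (a new reading comes with each control period).
- r.get_image(name): name is "scene" or "top" or "wrist"; returns the picture (384x512x3 uint8, red, green, blue); there is no depth.
- r.get_calibration(name): a dict with "fovy" (degrees; the focal length in pixels is half the picture's height over the tangent of half this angle, whatever the lens; pixels are square), "cx", "cy" (the principal point, pixels), "rvec" (rotation vector, rad) and "tvec" (3), from world to camera coordinates, as OpenCV has them; the wrist camera has in their place "hand_eye" (4x4, takes a point from camera to tool coordinates, whose origin is the TCP and whose axes are the flange's). Camera axes: x right, y down, z forward; pixel columns grow to the right and rows downward; lengths in mm; the calibration is good to about 2 mm. A picture is of the moment at which its call begins: read the wrist's pose just before it. get_calibration takes no time and is no camera call.
- r.finish_job(): hands the job in, once; it reports no verdict.
The state is a dict: "time": time; "q": joint angles; "qvel": joint speeds; "effort": joint torques, N m; "eef_pos": TCP position; "eef_rot": TCP orientation; "wrist_force": force on the tool from outside, world axes, zero at the start; "torque": the same for the moment, N m; "width": finger opening in mm.
Only numpy, scipy, OpenCV 4.12 (cv2) and the standard library are available. Lean on these libraries where they do the work, as an engineer would, in place of code of your own. Each camera call takes 0.05 s, during which the arm holds its last target.

### The job

Lay the tea tray: only one of the four identical closed tins is full of sugar, so lift them in turn to feel which is heavy; stand the full one upright on the clear floor of the tray and the other three upright on the grey oblong mat for refilling. Also lift cups one at a time off the top of the nested pile and stand one upright in the middle of every saucer on the tray, leaving the spare cups nested on their cork mat. Don't tip any cup over or disturb the milk jug and the tealight.

Things in the scene. Friction and masses are not known exactly. Their poses are not given: they have to be found in the camera images.
- tray: dark wooden tea tray, 240 mm (its x) by 340 mm (its y), fixed to the table; floor 8 mm thick, walls 8 mm thick and 30 mm high; origin under its centre on the table, z up. The saucers lie near the middles of its quarters; the quarter at its +x, -y (middle 55 mm, -75 mm) is always clear
- mat: round cork mat 90 mm across, 6 mm thick, fixed, under the pile of cups; origin at the centre of its underside on the table
- refill_mat: thin grey oblong mat lying flat on the table beyond the tins, 100 mm (its x) by 320 mm (its y), 1 mm, fixed; origin at its centre. The nearly empty tins go on it: there is room for three in a row along its y
- tin_1: one of four identical closed aluminium tins, 62 x 62 mm, 72 mm tall, lid fixed shut, standing on the table; origin at the centre of its underside, z up, x and y square to its sides. One tin is full and weighs 0.32 to 0.42 kg, the others are nearly empty and weigh 0.12 kg; which one is full differs from start to start, and only its weight tells
- tin_2: one of four identical closed aluminium tins, 62 x 62 mm, 72 mm tall, lid fixed shut, standing on the table; origin at the centre of its underside, z up, x and y square to its sides. One tin is full and weighs 0.32 to 0.42 kg, the others are nearly empty and weigh 0.12 kg; which one is full differs from start to start, and only its weight tells
- tin_3: one of four identical closed aluminium tins, 62 x 62 mm, 72 mm tall, lid fixed shut, standing on the table; origin at the centre of its underside, z up, x and y square to its sides. One tin is full and weighs 0.32 to 0.42 kg, the others are nearly empty and weigh 0.12 kg; which one is full differs from start to start, and only its weight tells
- tin_4: one of four identical closed aluminium tins, 62 x 62 mm, 72 mm tall, lid fixed shut, standing on the table; origin at the centre of its underside, z up, x and y square to its sides. One tin is full and weighs 0.32 to 0.42 kg, the others are nearly empty and weigh 0.12 kg; which one is full differs from start to start, and only its weight tells
- saucer_1: one of 2 or 3 blue saucers lying on the tray (one name may be absent): solid disc 92 mm across, 12 mm high, flat top; loose, 0.18 kg; origin at the centre of its underside
- saucer_2: one of 2 or 3 blue saucers lying on the tray (one name may be absent): solid disc 92 mm across, 12 mm high, flat top; loose, 0.18 kg; origin at the centre of its underside
- saucer_3: one of 2 or 3 blue saucers lying on the tray (one name may be absent): solid disc 92 mm across, 12 mm high, flat top; loose, 0.18 kg; origin at the centre of its underside
- cup_1: blue cup, number 1 from the bottom of the nested pile of four: 54 mm tall, 0.12 kg; brass foot 48 mm across, 26 mm high, then an open bowl 62 mm across outside, straight from 32 mm up to the rim (wall 4 mm, inside floor 30 mm up). In the pile its foot stands in the cup below, so each is 30 mm above the last and its outer wall is free to grip. Origin: centre of the underside, z up
- cup_2: blue cup, number 2 from the bottom of the nested pile of four: 54 mm tall, 0.12 kg; brass foot 48 mm across, 26 mm high, then an open bowl 62 mm across outside, straight from 32 mm up to the rim (wall 4 mm, inside floor 30 mm up). In the pile its foot stands in the cup below, so each is 30 mm above the last and its outer wall is free to grip. Origin: centre of the underside, z up
- cup_3: blue cup, number 3 from the bottom of the nested pile of four: 54 mm tall, 0.12 kg; brass foot 48 mm across, 26 mm high, then an open bowl 62 mm across outside, straight from 32 mm up to the rim (wall 4 mm, inside floor 30 mm up). In the pile its foot stands in the cup below, so each is 30 mm above the last and its outer wall is free to grip. Origin: centre of the underside, z up
- cup_4: blue cup, number 4 from the bottom of the nested pile of four: 54 mm tall, 0.12 kg; brass foot 48 mm across, 26 mm high, then an open bowl 62 mm across outside, straight from 32 mm up to the rim (wall 4 mm, inside floor 30 mm up). In the pile its foot stands in the cup below, so each is 30 mm above the last and its outer wall is free to grip. Origin: centre of the underside, z up
- milk_jug: bystander: white jug, 85 mm tall, 72 mm wide, handle to its -y; origin at the centre of its underside
- tealight: bystander: blue bowl with an electric tealight, 72 mm across, 43 mm tall; origin at the centre of its underside
There are look-alikes about, which are no part of the job. Leave any red look-alike of the tin_2 alone.

How it is judged (in metres and radians):
At the end, for the whole second after the job is handed in: The full tin alone upright on the tray floor (within 90 mm in x, 130 in y of its middle), the other three upright on the grey mat (42, 152 mm); saucers flat on the tray, each with an upright cup within 18 mm of its middle; spare cups nested, within 20 mm of the cork mat's middle (contact force between any of tin_1, tin_2, tin_3, tin_4 and tray above 2.2 N and ((x of tin_1 in the frame of tray between -0.09 and 0.09 m and y of tin_1 in the frame of tray between -0.13 and 0.13 m and z of tin_1 in the frame of tray between 0.004 and 0.012 m and contact force between tin_1 and tray above 2.2 N) or (x of tin_1 in the frame of refill_mat between -0.042 and 0.042 m and y of tin_1 in the frame of refill_mat between -0.152 and 0.152 m and z of tin_1 in the frame of refill_mat between -0.004 and 0.004 m)) and angle between each of tin_1, tin_2, tin_3, tin_4's own z axis and vertical below 0.1 rad and ((x of tin_2 in the frame of tray between -0.09 and 0.09 m and y of tin_2 in the frame of tray between -0.13 and 0.13 m and z of tin_2 in the frame of tray between 0.004 and 0.012 m and contact force between tin_2 and tray above 2.2 N) or (x of tin_2 in the frame of refill_mat between -0.042 and 0.042 m and y of tin_2 in the frame of refill_mat between -0.152 and 0.152 m and z of tin_2 in the frame of refill_mat between -0.004 and 0.004 m)) and ((x of tin_3 in the frame of tray between -0.09 and 0.09 m and y of tin_3 in the frame of tray between -0.13 and 0.13 m and z of tin_3 in the frame of tray between 0.004 and 0.012 m and contact force between tin_3 and tray above 2.2 N) or (x of tin_3 in the frame of refill_mat between -0.042 and 0.042 m and y of tin_3 in the frame of refill_mat between -0.152 and 0.152 m and z of tin_3 in the frame of refill_mat between -0.004 and 0.004 m)) and ((x of tin_4 in the frame of tray between -0.09 and 0.09 m and y of tin_4 in the frame of tray between -0.13 and 0.13 m and z of tin_4 in the frame of tray between 0.004 and 0.012 m and contact force between tin_4 and tray above 2.2 N) or (x of tin_4 in the frame of refill_mat between -0.042 and 0.042 m and y of tin_4 in the frame of refill_mat between -0.152 and 0.152 m and z of tin_4 in the frame of refill_mat between -0.004 and 0.004 m)) and z of saucer_1 in the frame of tray between 0.004 and 0.012 m and angle between each of saucer_1, saucer_2, saucer_3's own z axis and vertical below 0.08 rad and ((horizontal distance between cup_1 and saucer_1 below 0.018 m and z of cup_1 in the frame of saucer_1 between 0.008 and 0.016 m) or (horizontal distance between cup_2 and saucer_1 below 0.018 m and z of cup_2 in the frame of saucer_1 between 0.008 and 0.016 m) or (horizontal distance between cup_3 and saucer_1 below 0.018 m and z of cup_3 in the frame of saucer_1 between 0.008 and 0.016 m) or (horizontal distance between cup_4 and saucer_1 below 0.018 m and z of cup_4 in the frame of saucer_1 between 0.008 and 0.016 m)) and z of saucer_2 in the frame of tray between 0.004 and 0.012 m and ((horizontal distance between cup_1 and saucer_2 below 0.018 m and z of cup_1 in the frame of saucer_2 between 0.008 and 0.016 m) or (horizontal distance between cup_2 and saucer_2 below 0.018 m and z of cup_2 in the frame of saucer_2 between 0.008 and 0.016 m) or (horizontal distance between cup_3 and saucer_2 below 0.018 m and z of cup_3 in the frame of saucer_2 between 0.008 and 0.016 m) or (horizontal distance between cup_4 and saucer_2 below 0.018 m and z of cup_4 in the frame of saucer_2 between 0.008 and 0.016 m)) and z of saucer_3 in the frame of tray between 0.004 and 0.012 m and ((horizontal distance between cup_1 and saucer_3 below 0.018 m and z of cup_1 in the frame of saucer_3 between 0.008 and 0.016 m) or (horizontal distance between cup_2 and saucer_3 below 0.018 m and z of cup_2 in the frame of saucer_3 between 0.008 and 0.016 m) or (horizontal distance between cup_3 and saucer_3 below 0.018 m and z of cup_3 in the frame of saucer_3 between 0.008 and 0.016 m) or (horizontal distance between cup_4 and saucer_3 below 0.018 m and z of cup_4 in the frame of saucer_3 between 0.008 and 0.016 m)) and angle between each of cup_1, cup_2, cup_3, cup_4's own z axis and vertical below 0.12 rad and linear speed of each of cup_1, cup_2, cup_3, cup_4 below 0.03 m/s and horizontal distance between cup_1 and mat below 0.02 m and z of cup_1 in the frame of mat between 0 and 0.012 m and ((horizontal distance between cup_2 and mat below 0.02 m and z of cup_2 in the frame of mat between 0.03 and 0.042 m) or (horizontal distance between cup_2 and saucer_1 below 0.018 m and z of cup_2 in the frame of saucer_1 between 0.008 and 0.016 m) or (horizontal distance between cup_2 and saucer_2 below 0.018 m and z of cup_2 in the frame of saucer_2 between 0.008 and 0.016 m) or (horizontal distance between cup_2 and saucer_3 below 0.018 m and z of cup_2 in the frame of saucer_3 between 0.008 and 0.016 m)) and ((horizontal distance between cup_3 and mat below 0.02 m and z of cup_3 in the frame of mat between 0.06 and 0.072 m) or (horizontal distance between cup_3 and saucer_1 below 0.018 m and z of cup_3 in the frame of saucer_1 between 0.008 and 0.016 m) or (horizontal distance between cup_3 and saucer_2 below 0.018 m and z of cup_3 in the frame of saucer_2 between 0.008 and 0.016 m) or (horizontal distance between cup_3 and saucer_3 below 0.018 m and z of cup_3 in the frame of saucer_3 between 0.008 and 0.016 m)) and ((horizontal distance between cup_4 and mat below 0.02 m and z of cup_4 in the frame of mat between 0.09 and 0.102 m) or (horizontal distance between cup_4 and saucer_1 below 0.018 m and z of cup_4 in the frame of saucer_1 between 0.008 and 0.016 m) or (horizontal distance between cup_4 and saucer_2 below 0.018 m and z of cup_4 in the frame of saucer_2 between 0.008 and 0.016 m) or (horizontal distance between cup_4 and saucer_3 below 0.018 m and z of cup_4 in the frame of saucer_3 between 0.008 and 0.016 m))); the robot touches nothing.
It fails at once if a cup is tipped over (more than 0.9 rad) (angle between any of cup_1, cup_2, cup_3, cup_4's own z axis and vertical above 0.9 rad).
It fails at once if the milk jug or tealight is moved more than 40 mm (distance of any of milk_jug, tealight from where it was at the start of the episode above 0.04 m).
Of saucer_1, saucer_2, saucer_3 only 2 to 3 are there at a start; the rules pass over those that are not, and their reading is None.
At some moment in a run one of tin_1, tin_2, tin_3, tin_4 may be knocked a few centimetres aside while the robot is not near it.
It also fails if it takes over 210 s, if anything falls off the work surface, if the arm or the gripper's body presses on something with over 40 N, if the wrist force passes 120 N, or if a joint passes its speed limit or range.

## Working session

There is one attempt and no reset: what is moved stays moved. The work goes in short steps, Python scripts to look and compute and a shell command to move; the robot and the scene stay as the last step left them, time stands still between calls to the robot, and variables do not carry over. Pictures are saved under pics/ and viewed, and the job is handed in when it is done.

```bash
mkdir -p pics
cat > h.py <<'E'
import numpy as np,cv2
from rig import r
from scipy.spatial.transform import Rotation as R
def cam(n):
    c=r.get_calibration(n); f=192/np.tan(np.radians(c['fovy'])/2)
    K=np.array([[f,0,c['cx']],[0,f,c['cy']],[0,0,1]]);return c,K
def pose():
    s=r.observe(); return np.array(s['eef_pos']),R.from_rotvec(s['eef_rot']),s
def ext(n,st=None):
    c,K=cam(n)
    if 'hand_eye' in c:
        p,q,_=st or pose(); T=np.eye(4);T[:3,:3]=q.as_matrix();T[:3,3]=p
        M=T@np.array(c['hand_eye']); return K,M[:3,:3],M[:3,3]
    Rm=R.from_rotvec(np.ravel(c['rvec'])).as_matrix(); return K,Rm.T,-Rm.T@np.ravel(c['tvec'])
def ray(n,uv,z,st=None):
    K,Rc,o=ext(n,st); uv=np.atleast_2d(uv).astype(float)
    d=(Rc@np.linalg.inv(K)@np.c_[uv,np.ones(len(uv))].T).T
    return o+d*((z-o[2])/d[:,2])[:,None]
def proj(n,P,st=None):
    K,Rc,o=ext(n,st); p=(Rc.T@(np.atleast_2d(P)-o).T); p=K@p; return (p[:2]/p[2]).T
def save(n,f):
    st=pose(); im=r.get_image(n); cv2.imwrite('pics/'+f+'.png',cv2.cvtColor(im,cv2.COLOR_RGB2BGR)); return im,st
E
python3 - <<'E'
from h import *
for n in('top','scene','wrist'):
    save(n,n+'0'); c=r.get_calibration(n);print(n,c)
s=r.observe();print(s)
print(ext('top')[2],ext('scene')[2])
E
```

```text
top {'fovy': 56.04156202939602, 'cx': 255.6781826465166, 'cy': 192.08987943788063, 'rvec': array([ 2.18290555, -2.22145017,  0.07017129]), 'tvec': array([ -28.50866159,  538.39095565, 1105.06086262])}
scene {'fovy': 52.954669916005244, 'cx': 248.92648750273915, 'cy': 189.28806866774522, 'rvec': array([ 2.19017043,  1.31410797, -0.41917261]), 'tvec': array([-233.41230089, -330.33070571, 1204.756669  ])}
wrist {'fovy': 61.86493051450708, 'cx': 259.52759091251085, 'cy': 195.75135249723476, 'hand_eye': array([[-6.50373322e-04, -9.64567361e-01, -2.63835902e-01,
         6.67022430e+01],
       [ 9.99999788e-01, -6.20114436e-04, -1.97967898e-04,
         3.55297782e-01],
       [ 2.73449216e-05, -2.63835974e-01,  9.64567560e-01,
         3.08581294e+01],
       [ 0.00000000e+00,  0.00000000e+00,  0.00000000e+00,
         1.00000000e+00]])}
{'time': 0.15, 'q': array([ 1.04393113,  0.47764418,  0.02237033,  1.55620343, -0.01151416,
        1.10930212, -0.08309489]), 'qvel': array([ 0.00039524, -0.00438533,  0.00244804, -0.00318086,  0.00018832,
       -0.00090651, -0.00051006]), 'effort': array([ 3.10978256e-03, -5.96923614e+01,  1.61028128e+00, -2.81490541e+01,
        1.25714805e-02,  6.61069571e-03,  1.15126716e-05]), 'eef_pos': array([ 274.39487835, -616.48737025,  403.9354002 ]), 'eef_rot': array([-3.07163629e+00, -6.52706962e-01,  6.17295094e-04]), 'wrist_force': array([0.03777999, 0.20823416, 0.76526725]), 'torque': array([-0.02131974,  0.04671986, -0.01493082]), 'width': 85.70823942504067}
[ 481.48876633  -22.63310124 1131.14693371] [ 972.23761725 -270.34710071  772.46667863]
```

View pics/top0.png

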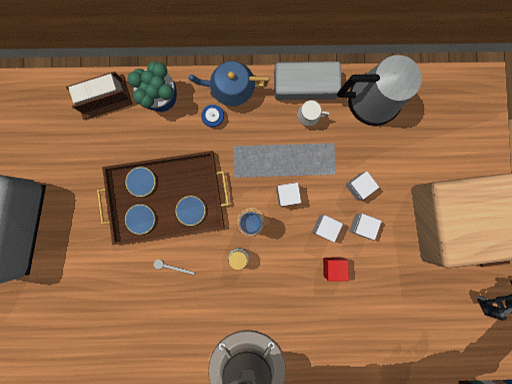

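View pics/scene0.png

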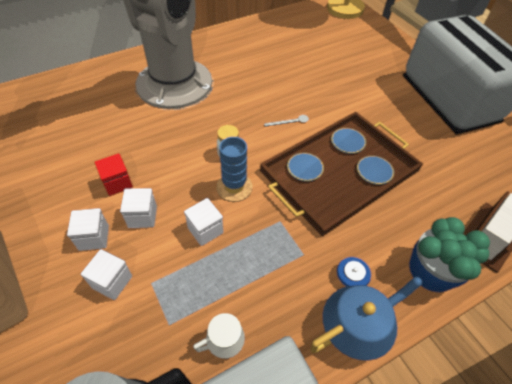

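View pics/wrist0.png

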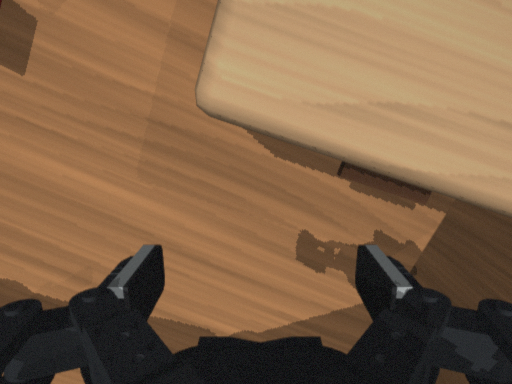

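The top view shows white tins at (289,195), (363,186), (329,229) and (367,227). There are three saucers, at (141,182), (140,219) and (190,210), the cup pile at (251,222), the grey mat at (284,160), a red decoy at (337,269), the jug at (311,113) and the tealight at (212,116).

```bash
cat >> h.py <<'E'
def tins(im,z=72,x0=260,show=True):
    hsv=cv2.cvtColor(im,cv2.COLOR_RGB2HSV)
    m=((hsv[...,1]<30)&(hsv[...,2]>190)).astype(np.uint8)
    m[:140]=0;m[:,:x0]=0;m[:,415:]=0
    out=[]
    for c in cv2.findContours(m,0,1)[0]:
        if cv2.contourArea(c)<150: continue
        b=cv2.boxPoints(cv2.minAreaRect(c)); w=ray('top',b,z)[:,:2]
        e=w[1]-w[0]; a=np.degrees(np.arctan2(e[1],e[0]))%90
        out.append((w.mean(0),a,np.linalg.norm(e),np.linalg.norm(w[2]-w[1])))
        if show: print('tin px',b.mean(0).round(1),'w',w.mean(0).round(1),'ang',a.round(1),'size',np.linalg.norm(e).round(1),np.linalg.norm(w[2]-w[1]).round(1))
    return out
E
python3 - <<'E'
from h import *
im=cv2.cvtColor(cv2.imread('pics/top0.png'),cv2.COLOR_BGR2RGB)
tins(im)
hsv=cv2.cvtColor(im,cv2.COLOR_RGB2HSV)
m=((hsv[...,0]>95)&(hsv[...,0]<125)&(hsv[...,1]>90)&(hsv[...,2]>60)).astype(np.uint8)
m[:140]=0
for c in cv2.findContours(m,0,1)[0]:
    if cv2.contourArea(c)<100: continue
    (x,y),(a,b),_=cv2.fitEllipse(c); z=20 if x<215 else 150
    print('blue',round(x),round(y),round(a,1),round(b,1),ray('top',(x,y),z).round(1))
# grey mat
m=((hsv[...,1]<40)&(hsv[...,2]>70)&(hsv[...,2]<190)).astype(np.uint8); m[:135]=0;m[190:]=0;m[:,:225]=0;m[:,345:]=0
c=max(cv2.findContours(m,0,1)[0],key=cv2.contourArea); rr=cv2.minAreaRect(c);w=ray('top',cv2.boxPoints(rr),1);print('mat',w.round(0),w.mean(0))
# tray outer corners hand-read
w=ray('top',[(104,168),(213,152),(226,230),(112,243)],38);print('tray',w.round(0),w.mean(0))
for p,z in(((311,113),85),((212,116),43),((238,259),60),((337,269),70)): print(p,ray('top',p,z).round(0))
for u,g in ((4,'a'),):
    big=cv2.resize(cv2.imread('pics/top0.png')[135:290,90:290],None,fx=4,fy=3.8,interpolation=2);cv2.imwrite('pics/z0.png',big[:590,:800])
E
```

```text
tin px [328.9 228.1] w [ 425.6 -250.1] ang 64.0 size 59.3 59.4
tin px [368.1 226.3] w [ 428.5 -365.4] ang 68.5 size 59.2 59.5
tin px [288.8 193.9] w [ 528.  -134.5] ang 8.5 size 59.2 59.1
tin px [364.7 184.7] w [ 551.4 -359.7] ang 36.3 size 59.1 59.2
blue 252 222 16.8 21.7 [[449.3 -24.6 150. ]]
blue 139 219 25.9 26.6 [[461.7 319.6  20. ]]
blue 190 210 25.9 26.3 [[485.3 164.6  20. ]]
blue 140 181 25.5 26.3 [[576.5 317.5  20. ]]
mat [[ 686.   31.    1.]
 [ 691. -288.    1.]
 [ 592. -288.    1.]
 [ 587.   29.    1.]] [ 638.89540012 -128.85813361    1.        ]
tray [[618. 420.  38.]
 [661.  90.  38.]
 [424.  54.  38.]
 [391. 396.  38.]] [523.38274668 240.06437007  38.        ]
(311, 113) [[ 764. -204.   85.]]
(212, 116) [[771.  91.  43.]]
(238, 259) [[339.  18.  60.]]
(337, 269) [[ 306. -271.   70.]]
```

View pics/z0.png

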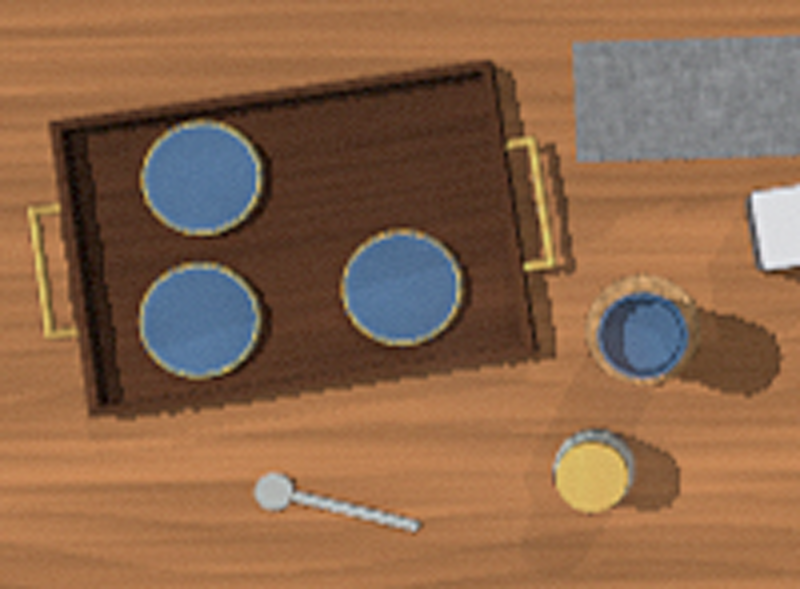

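```bash
cat >> h.py <<'E'
def plan(x,y,gz,yaw,sym=180):
    """grasp point target; prints turn about tool z (deg) then tool-frame shift after the turn (m)"""
    p,q,s=pose(); ty=q.as_matrix()[:,1]; cur=np.degrees(np.arctan2(ty[1],ty[0]))
    d=(yaw-cur+sym/2)%sym-sym/2
    q2=R.from_euler('z',d,degrees=True)*q
    # levelled target
    a=np.radians(cur+d); Y=np.array([np.cos(a),np.sin(a),0]);Z=np.array([0,0,-1.]);X=np.cross(Y,Z)
    t=np.array([x,y,gz+155.])-p
    tilt=(q2.inv()*R.from_matrix(np.c_[X,Y,Z])).as_rotvec(degrees=True)
    M=np.c_[X,Y,Z]
    print('t',round(s['time'],2),'gp',(p-[0,0,155]).round(1),'yaw',cur.round(1),'q7',round(s['q'][6],2),'F',np.round(s['wrist_force'],2),'w',round(s['width'],1))
    print('  turn tool z deg',(-d).round(1),'shift tool mm',(M.T@t).round(1),'tilt fix',tilt.round(2))
E
python3 - <<'E'
from h import *
plan(428.5,-365.4,230,-21.5,90)
E
```

```text
t 0.15 gp [ 274.4 -616.5  248.9] yaw -66.0 q7 -0.08 F [0.04 0.21 0.77] w 85.7
  turn tool z deg -44.5 shift tool mm [290.1  51.4  18.9] tilt fix [-0.08  0.01  0.  ]
```

```bash
python3 -m inch '[[[0,0,0],[0,0,-10]],[[0,0,0],[0,0,-10]],[[0,0,0],[0,0,-10]],[[0,0,0],[0,0,-10]],[[0,0,0],[0,0,-4.5]],[[0.05,0.009,0.003],[0,0,0]],[[0.05,0.009,0.003],[0,0,0]],[[0.05,0.009,0.003],[0,0,0]],[[0.05,0.009,0.003],[0,0,0]],[[0.05,0.009,0.003],[0,0,0]],[[0.04,0.006,0.003],[0,0,0]],[[0,0,0],[0,0,0]]]' 1 60
python3 - <<'E'
from h import *
plan(428.5,-365.4,52,-21.5,90)
save('wrist','w1'); im,_=save('top','t1'); tins(im)
E
```

```text
time: 1.65
eef_pos: [430.3, -362.0, 386.5]
eef_rot: [-2.59, -1.776, -0.002]
wrist_force: [-0.3, -0.6, 0.4]
width: 85.5
t 1.65 gp [ 430.3 -362.   231.5] yaw -21.1 q7 0.13 F [-0.29 -0.58  0.38] w 85.5
  turn tool z deg 0.4 shift tool mm [ -3.9  -0.4 179.5] tilt fix [-0.02 -0.1  -0.  ]
tin px [328.9 228.2] w [ 425.2 -250. ] ang 61.9 size 59.1 60.3
tin px [368.1 226.3] w [ 428.5 -365.4] ang 68.1 size 59.1 59.7
tin px [288.9 193.9] w [ 528.  -134.8] ang 8.5 size 59.7 59.1
tin px [364.8 184.7] w [ 551.3 -359.8] ang 36.3 size 59.3 59.4
```

View pics/w1.png

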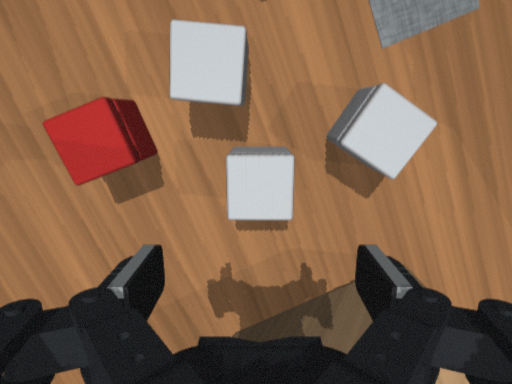

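The wrist view shows tin B square between the fingers, at about (260,185). I'll check that against the wrist calibration.

```bash
python3 - <<'E'
from h import *
print(ray('wrist',[(260.5,187),(208,62)],72))
E
python3 -m inch '[[[-0.004,0,0.05],[0,0,0.4]],[[0,0,0.05],[0,0,0]],[[0,0,0.04],[0,0,0]],[[0,0,0.025],[0,0,0]],[[0,0,0.015],[0,0,0]],[[0,0,0],[0,0,0]]]'
python3 - <<'E'
from h import *
plan(428.5,-365.4,52,-21.5,90)
save('wrist','w2')
E
```

```text
[[ 427.87064598 -368.83926001   72.        ]
 [ 426.41288171 -254.33796736   72.        ]]
time: 2.5
eef_pos: [426.1, -370.0, 206.0]
eef_rot: [-2.603, -1.756, 0.001]
wrist_force: [-0.1, -0.2, 0.8]
width: 85.3
t 2.5 gp [ 426.1 -370.    51. ] yaw -22.0 q7 0.05 F [-0.09 -0.23  0.83] w 85.3
  turn tool z deg -0.5 shift tool mm [ 5.1  0.6 -1. ] tilt fix [-0.09  0.    0.  ]
```

View pics/w2.png

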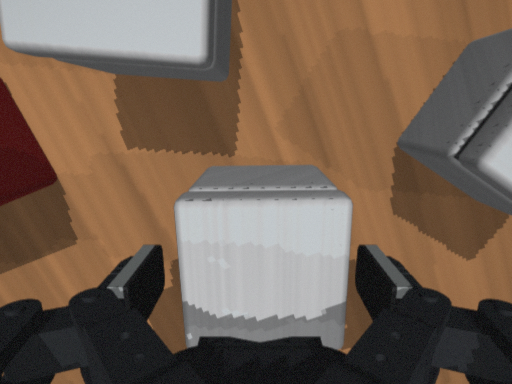

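```bash
python3 -m inch '[[[0.003,0,0],[0,0,0]],[[0,0,0],[0,0,0]],[[0,0,0],[0,0,0]],[[0,0,0],[0,0,0]],[[0,0,-0.02],[0,0,0]],[[0,0,-0.04],[0,0,0]],[[0,0,-0.04],[0,0,0]],[[0,0,-0.04],[0,0,0]],[[0,0,-0.03],[0,0,0]],[[0,0,0],[0,0,0]],[[0,0,0],[0,0,0]],[[0,0,0],[0,0,0]]]' 0 60
python3 - <<'E'
from h import *
plan(638,-229,220,0,180)
E
```

```text
time: 4.05
eef_pos: [427.5, -366.2, 375.2]
eef_rot: [-2.601, -1.758, 0.001]
wrist_force: [-0.1, -0.0, -1.1]
width: 61.6
t 4.05 gp [ 427.5 -366.2  220.2] yaw -21.9 q7 0.12 F [-0.13 -0.03 -1.06] w 61.6
  turn tool z deg -21.9 shift tool mm [1.372e+02 2.105e+02 2.000e-01] tilt fix [-0.15 -0.04 -0.  ]
```

Tin B weighs about 1.6 N, so it looks light. It goes on the mat.

```bash
python3 -m inch '[[[0,0,0],[0,0,-10.5]],[[0,0,0],[0,0,-10.5]],[[0.027,0.042,0],[0,0,-0.9]],[[0.027,0.042,0],[0,0,0]],[[0.027,0.042,0],[0,0,0]],[[0.027,0.042,0],[0,0,0]],[[0.027,0.042,0],[0,0,0]],[[0,0,0],[0,0,0]],[[0,0,0],[0,0,0]],[[0,0,0],[0,0,0]]]'
python3 - <<'E'
from h import *
plan(638,-229,54,0,180)
save('wrist','w3')
E
```

```text
time: 5.3
eef_pos: [637.3, -233.7, 376.1]
eef_rot: [-2.223, -2.218, 0.002]
wrist_force: [-0.6, -0.4, -1.9]
width: 61.5
t 5.3 gp [ 637.3 -233.7  221.1] yaw -0.1 q7 0.1 F [-0.61 -0.41 -1.87] w 61.5
  turn tool z deg -0.1 shift tool mm [  4.7   0.7 167.1] tilt fix [-0.09  0.03  0.  ]
```

View pics/w3.png

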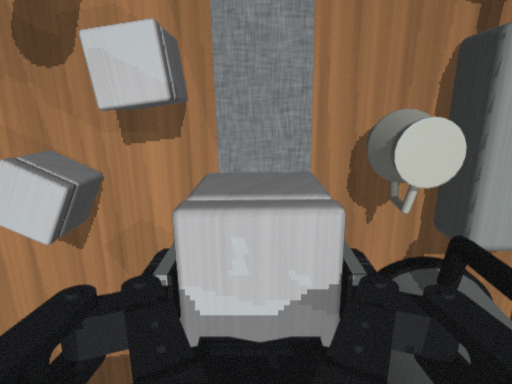

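```bash
cat >> h.py <<'E'
def weigh(n=10):
    F=[]
    for i in range(n):
        r.get_image('wrist'); s=r.observe(); F.append(list(s['wrist_force'])+[s['effort'][1],s['effort'][3]])
    F=np.array(F); print('F mean',F.mean(0).round(2),'std',F.std(0).round(2))
E
python3 -c "
from h import *
weigh()"
```

```text
F mean [ -0.38   0.19  -1.22 -62.18 -27.8 ] std [0.31 0.56 0.54 0.12 0.03]
```

Mean force is -1.2 N, so tin B is light. Lowering it onto the mat.

```bash
python3 -m inch '[[[0.003,0,0.05],[0,0,0]],[[0,0,0.05],[0,0,0]],[[0,0,0.04],[0,0,0]],[[0,0,0.018],[0,0,0]],[[0,0,0.008],[0,0,0]],[[0,0,0.003],[0,0,0]],[[0,0,0],[0,0,0]],[[0,0,0],[0,0,0]]]'
python3 -m inch '[[[0,0,0],[0,0,0]],[[0,0,0],[0,0,0]],[[0,0,0],[0,0,0]],[[0,0,-0.03],[0,0,0]],[[0,0,-0.05],[0,0,0]],[[0,0,-0.05],[0,0,0]],[[0,0,-0.04],[0,0,0]],[[0,0,0],[0,0,0]]]' 1
python3 - <<'E'
from h import *
im,_=save('top','t2'); tins(im)
plan(551.4,-359.7,220,36.3,90)
E
```

```text
time: 6.85
eef_pos: [638.8, -229.3, 208.9]
eef_rot: [2.22, 2.22, 0.001]
wrist_force: [-0.1, -0.3, -1.5]
width: 61.3
time: 7.85
eef_pos: [639.4, -229.2, 382.1]
eef_rot: [2.217, 2.216, 0.006]
wrist_force: [0.0, -0.0, -0.1]
width: 85.5
tin px [328.9 228.1] w [ 425.6 -250.1] ang 64.0 size 59.3 59.4
tin px [288.8 193.9] w [ 528.  -134.5] ang 8.5 size 59.2 59.1
tin px [319.5 156.5] w [ 637.2 -228. ] ang 89.1 size 56.5 56.6
t 7.9 gp [ 638.7 -229.2  224.5] yaw -0.0 q7 0.09 F [-0.13 -0.19 -0.54] w 85.2
  turn tool z deg -36.3 shift tool mm [ -53.5 -147.6    4.5] tilt fix [ 0.18  0.07 -0.  ]
```

View pics/t2.png

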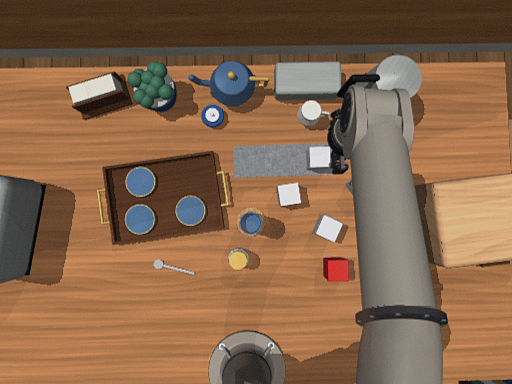

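Tin B stands on the mat at (637,-228). Next is tin D.

```bash
python3 -m inch '[[[0,0,0],[0,0,-10]],[[0,0,0],[0,0,-10]],[[0,0,0],[0,0,-10]],[[0,0,0],[0,0,-6.3]],[[-0.018,-0.05,0],[0,0,0]],[[-0.018,-0.05,0],[0,0,0]],[[-0.0175,-0.0475,0.0045],[0,0,0]],[[0,0,0],[0,0,0]],[[0,0,0],[0,0,0]]]' 1
python3 - <<'E'
from h import *
im,st=save('wrist','w4'); 
plan(551.4,-359.7,51,36.3,90)
hsv=cv2.cvtColor(im,cv2.COLOR_RGB2HSV);m=((hsv[...,1]<30)&(hsv[...,2]>190)).astype(np.uint8);m[260:]=0
for c in cv2.findContours(m,0,1)[0]:
    if cv2.contourArea(c)>1000: b=cv2.boxPoints(cv2.minAreaRect(c)); print(b.mean(0).round(),ray('wrist',b,72,st).mean(0).round(1))
im,_=save('top','t3'); tins(im)
E
```

```text
time: 9.02
eef_pos: [551.0, -359.1, 371.9]
eef_rot: [-1.418, -2.801, -0.002]
wrist_force: [1.4, 0.6, -0.9]
width: 85.5
t 9.07 gp [ 551.7 -358.2  217.3] yaw 36.4 q7 0.91 F [0.72 0.48 1.07] w 85.4
  turn tool z deg 0.1 shift tool mm [ -1.   -1.1 166.3] tilt fix [ 0.03 -0.1   0.  ]
[262. 188.] [ 553.1 -358.5   72. ]
[441. 123.] [ 638.8 -227.5   72. ]
[216.  16.] [ 445.2 -269.9   72. ]
tin px [328.9 228.2] w [ 425.2 -249.8] ang 64.0 size 58.3 59.4
tin px [288.8 193.9] w [ 527.8 -134.6] ang 7.8 size 59.7 59.1
tin px [364.8 184.7] w [ 551.3 -359.8] ang 36.3 size 59.4 59.4
tin px [319.5 156.5] w [ 637.2 -228. ] ang 89.1 size 56.5 56.6
```

View pics/w4.png

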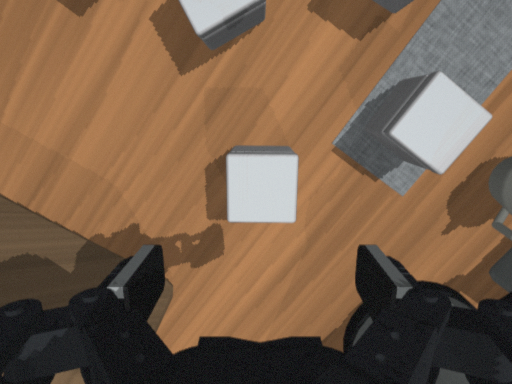

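Tin D is centred between the fingers at (262,188). I'll grasp, lift and weigh it.

```bash
python3 -m inch '[[[0,0,0.05],[0,0,0]],[[0,0,0.05],[0,0,0]],[[0,0,0.04],[0,0,0]],[[0,0,0.018],[0,0,0]],[[0,0,0.008],[0,0,0]],[[0,0,0],[0,0,0]]]'
python3 -m inch '[[[0,0,0],[0,0,0]],[[0,0,0],[0,0,0]],[[0,0,0],[0,0,0]],[[0,0,0],[0,0,0]],[[0,0,-0.02],[0,0,0]],[[0,0,-0.05],[0,0,0]],[[0,0,-0.05],[0,0,0]],[[0,0,-0.05],[0,0,0]],[[0,0,0],[0,0,0]],[[0,0,0],[0,0,0]],[[0,0,0],[0,0,0]]]' 0 60
python3 - <<'E'
from h import *
weigh()
plan(638,-129,220,0,180)
plan(587,173,240,7.5,90)
E
```

```text
time: 9.88
eef_pos: [551.8, -359.4, 208.0]
eef_rot: [1.418, 2.802, 0.0]
wrist_force: [0.2, -0.4, -0.2]
width: 85.4
time: 11.25
eef_pos: [550.5, -359.5, 375.8]
eef_rot: [-1.418, -2.8, -0.0]
wrist_force: [-0.3, 0.3, -1.5]
width: 61.3
F mean [  0.11  -0.3   -1.44 -59.78 -27.33] std [0.25 0.36 0.4  0.24 0.06]
t 11.75 gp [ 551.2 -359.6  222.1] yaw 36.3 q7 0.91 F [-0.16 -0.83 -1.69] w 61.6
  turn tool z deg 36.3 shift tool mm [230.6  86.8   2.1] tilt fix [-0.   -0.01 -0.  ]
t 11.75 gp [ 551.2 -359.6  222.1] yaw 36.3 q7 0.91 F [-0.16 -0.83 -1.69] w 61.6
  turn tool z deg 28.8 shift tool mm [523.4 105.  -17.9] tilt fix [-0.   -0.01 -0.  ]
```

Tin D is light (1.4 N). It goes in the middle slot of the mat.

```bash
python3 -m inch '[[[0,0,0],[0,0,10]],[[0,0,0],[0,0,10]],[[0,0,0],[0,0,10]],[[0,0,0],[0,0,6.3]],[[0.046,0.0175,0],[0,0,0]],[[0.046,0.0175,0],[0,0,0]],[[0.046,0.0175,0],[0,0,0]],[[0.046,0.0175,0],[0,0,0]],[[0.046,0.0175,0.002],[0,0,0]],[[0,0,0.03],[0,0,0]],[[0,0,0],[0,0,0]],[[0,0,0],[0,0,0]]]'
python3 - <<'E'
from h import *
plan(638,-129,54,0,180)
E
```

```text
time: 13.25
eef_pos: [638.7, -130.8, 345.9]
eef_rot: [2.223, 2.219, -0.0]
wrist_force: [0.1, -0.2, -0.4]
width: 61.2
t 13.25 gp [ 638.7 -130.8  190.9] yaw -0.1 q7 -0.08 F [ 0.12 -0.24 -0.44] w 61.2
  turn tool z deg -0.1 shift tool mm [  1.8  -0.7 136.9] tilt fix [ 0.02  0.03 -0.  ]
```

```bash
python3 -m inch '[[[0.001,0,0.05],[0,0,0]],[[0,0,0.05],[0,0,0]],[[0,0,0.025],[0,0,0]],[[0,0,0.008],[0,0,0]],[[0,0,0.004],[0,0,0]],[[0,0,0],[0,0,0]],[[0,0,0],[0,0,0]]]'
python3 -m inch '[[[0,0,0],[0,0,0]],[[0,0,0],[0,0,0]],[[0,0,0],[0,0,0]],[[0,0,-0.03],[0,0,0]],[[0,0,-0.05],[0,0,0]],[[0,0,-0.05],[0,0,0]],[[0,0,-0.04],[0,0,0]],[[0,0,0],[0,0,0]]]' 1
python3 - <<'E'
from h import *
im,_=save('top','t4'); tins(im)
plan(425.6,-250.1,220,-26,90)
E
```

```text
time: 14.12
eef_pos: [639.2, -128.8, 209.5]
eef_rot: [2.221, 2.22, 0.002]
wrist_force: [-0.4, -0.0, -0.7]
width: 61.2
time: 15.12
eef_pos: [639.7, -128.5, 382.4]
eef_rot: [2.218, 2.217, 0.007]
wrist_force: [0.4, 0.1, -1.4]
width: 85.4
tin px [288.9 193.9] w [ 527.8 -134.8] ang 8.5 size 59.7 59.5
tin px [282.5 156.5] w [ 638.9 -118.3] ang 89.1 size 38.5 56.6
t 15.18 gp [ 639.  -128.6  224.9] yaw -0.0 q7 -0.07 F [-0.08 -0.5  -1.3 ] w 85.3
  turn tool z deg 26.0 shift tool mm [-202.8 -138.5    4.9] tilt fix [ 0.18  0.04 -0.  ]
```

View pics/t4.png

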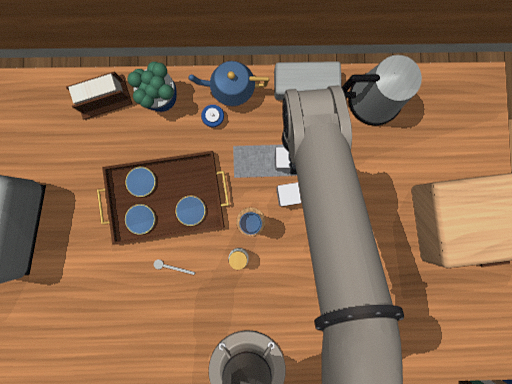

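The second tin is on the mat and the arm hides the rest. Moving to tin A.

```bash
python3 -m inch '[[[0,0,0],[0,0,9]],[[0,0,0],[0,0,9]],[[0,0,0],[0,0,8]],[[-0.0406,-0.0277,0],[0,0,0]],[[-0.0406,-0.0277,0],[0,0,0]],[[-0.0406,-0.0277,0],[0,0,0]],[[-0.0406,-0.0277,0],[0,0,0]],[[-0.0406,-0.0277,0.005],[0,0,0]],[[0,0,0],[0,0,0]],[[0,0,0],[0,0,0]]]' 1
python3 - <<'E'
from h import *
im,st=save('wrist','w5'); 
plan(425.6,-250.1,52,-26,90)
hsv=cv2.cvtColor(im,cv2.COLOR_RGB2HSV);m=((hsv[...,1]<30)&(hsv[...,2]>190)).astype(np.uint8);m[260:]=0
for c in cv2.findContours(m,0,1)[0]:
    if cv2.contourArea(c)>1000: q=cv2.minAreaRect(c);b=cv2.boxPoints(q); print(b.mean(0).round(),q[2],ray('wrist',b,72,st).mean(0).round(1))
im,_=save('top','t5'); tins(im)
E
```

```text
time: 16.42
eef_pos: [425.3, -250.1, 372.5]
eef_rot: [-2.663, -1.664, 0.0]
wrist_force: [0.3, 0.2, 1.0]
width: 85.6
t 16.48 gp [ 425.8 -249.7  217.7] yaw -25.9 q7 -0.13 F [0.16 0.42 0.64] w 85.4
  turn tool z deg 0.1 shift tool mm [ -0.5  -0.  165.7] tilt fix [-0.04 -0.04 -0.  ]
[261. 184.] 90.0 [ 427.2 -248.6   72. ]
[480.  51.] 64.98310852050781 [ 626.7 -227.5   72. ]
[322.  24.] 90.0 [ 524.3 -156.3   72. ]
tin px [328.9 228.2] w [ 425.2 -250. ] ang 61.9 size 59.1 60.3
tin px [288.8 193.9] w [ 527.9 -134.6] ang 7.8 size 59.7 58.9
tin px [319.5 156.5] w [ 637.2 -228. ] ang 89.1 size 56.5 56.6
tin px [286.  156.5] w [ 638.8 -128.7] ang 89.1 size 59.3 56.6
```

View pics/w5.png

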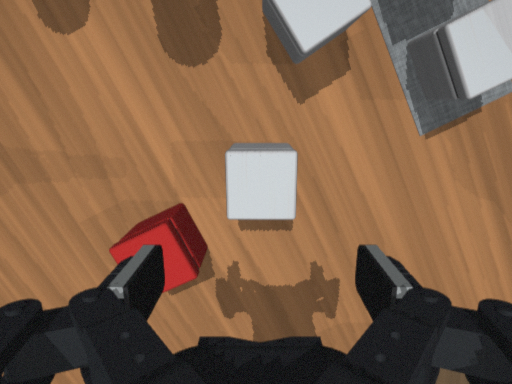

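Tin A is centred at (261,184), and the red decoy is about 80 mm from the left finger's landing point.

```bash
python3 -m inch '[[[0,0,0.05],[0,0,0]],[[0,0,0.05],[0,0,0]],[[0,0,0.04],[0,0,0]],[[0,0,0.018],[0,0,0]],[[0,0,0.008],[0,0,0]],[[0,0,0],[0,0,0]]]'
python3 -m inch '[[[0,0,0],[0,0,0]],[[0,0,0],[0,0,0]],[[0,0,0],[0,0,0]],[[0,0,0],[0,0,0]],[[0,0,-0.02],[0,0,0]],[[0,0,-0.05],[0,0,0]],[[0,0,-0.05],[0,0,0]],[[0,0,-0.05],[0,0,0]],[[0,0,0],[0,0,0]],[[0,0,0],[0,0,0]],[[0,0,0],[0,0,0]]]' 0 60
python3 - <<'E'
from h import *
weigh()
plan(638,-29,220,0,180)
plan(587,173,240,7.5,90)
E
```

```text
time: 17.27
eef_pos: [425.8, -249.9, 207.1]
eef_rot: [-2.663, -1.666, -0.0]
wrist_force: [0.1, 1.2, 0.9]
width: 85.4
time: 18.65
eef_pos: [424.4, -250.1, 375.4]
eef_rot: [-2.662, -1.663, 0.003]
wrist_force: [-0.6, 1.0, -3.6]
width: 61.1
F mean [ -0.1    0.14  -4.08 -42.12 -26.57] std [0.27 0.53 0.5  0.19 0.05]
t 19.15 gp [ 425.2 -250.3  222.1] yaw -26.0 q7 -0.13 F [ 0.09  0.22 -4.41] w 61.3
  turn tool z deg -26.0 shift tool mm [221.3 212.8   2.1] tilt fix [-0.01 -0.   -0.  ]
t 19.15 gp [ 425.2 -250.3  222.1] yaw -26.0 q7 -0.13 F [ 0.09  0.22 -4.41] w 61.3
  turn tool z deg -33.5 shift tool mm [398.6 215.7 -17.9] tilt fix [-0.01 -0.   -0.  ]
```

Tin A is the full one (4.1 N), so it goes to the tray.

```bash
python3 -m inch '[[[0,0,-0.01],[0,0,-10]],[[0,0,-0.008],[0,0,-10]],[[0,0,0],[0,0,-10]],[[0.04,0.0216,0],[0,0,-3.5]],[[0.045,0.0244,0],[0,0,0]],[[0.045,0.0244,0],[0,0,0]],[[0.045,0.0244,0],[0,0,0]],[[0.045,0.0244,0],[0,0,0]],[[0.045,0.0244,0],[0,0,0]],[[0.045,0.0244,0],[0,0,0]],[[0.045,0.0244,0],[0,0,0]],[[0.0436,0.0233,0],[0,0,0]]]'
python3 -m inch '[[[0,0,0],[0,0,0]],[[0,0,0],[0,0,0]]]'
python3 - <<'E'
from h import *
plan(587,173,60,7.5,90)
im,st=save('wrist','w6');im,st=save('top','t6')
E
```

```text
time: 20.65
eef_pos: [590.2, 173.3, 395.1]
eef_rot: [2.072, 2.361, -0.0]
wrist_force: [1.2, 0.2, -3.6]
width: 61.4
time: 20.9
eef_pos: [589.6, 171.6, 394.7]
eef_rot: [-2.071, -2.362, 0.002]
wrist_force: [0.2, -1.0, -3.8]
width: 61.0
t 20.9 gp [589.6 171.6 239.7] yaw 7.5 q7 -0.47 F [ 0.24 -1.   -3.77] w 61.0
  turn tool z deg 0.0 shift tool mm [  1.7  -2.4 179.7] tilt fix [-0.05  0.04  0.  ]
```

View pics/w6.png

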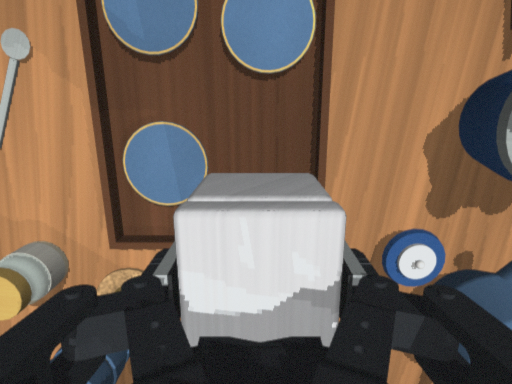

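View pics/t6.png

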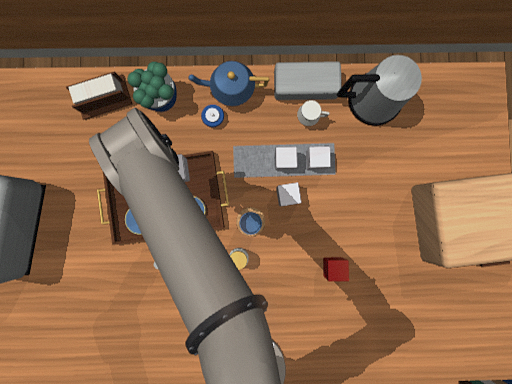

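The tin is above the clear quarter. I'm easing it a few mm towards tray -x so the finger clears the wall, then lowering.

```bash
python3 -m inch '[[[-0.001,-0.007,0.05],[0,0,0]],[[0,0,0.05],[0,0,0]],[[0,0,0.045],[0,0,0]],[[0,0,0.022],[0,0,0]],[[0,0,0.008],[0,0,0]],[[0,0,0.004],[0,0,0]],[[0,0,0],[0,0,0]],[[0,0,0],[0,0,0]]]'
python3 - <<'E'
from h import *
plan(583,170,60,7.5,90)
E
python3 -m inch '[[[0,0,0.001],[0,0,0]],[[0,0,0],[0,0,0]]]'
```

```text
time: 22.0
eef_pos: [583.2, 170.1, 217.2]
eef_rot: [2.071, 2.361, 0.002]
wrist_force: [-0.3, -0.3, -4.4]
width: 60.8
t 22.0 gp [583.2 170.1  62.2] yaw 7.5 q7 -0.59 F [-0.34 -0.35 -4.36] w 60.8
  turn tool z deg -0.0 shift tool mm [-0.1 -0.2  2.2] tilt fix [ 0.1  -0.01  0.  ]
time: 22.25
eef_pos: [583.2, 170.2, 216.5]
eef_rot: [2.071, 2.361, 0.002]
wrist_force: [-1.7, -0.9, 5.7]
width: 61.1
```

Contact felt (+5.7 N), so I'm releasing.

```bash
python3 -m inch '[[[0,0,0],[0,0,0]],[[0,0,0],[0,0,0]],[[0,0,0],[0,0,0]],[[0,0,-0.03],[0,0,0]],[[0,0,-0.05],[0,0,0]],[[0,0,-0.05],[0,0,0]],[[0,0,-0.05],[0,0,0]],[[0,0,0],[0,0,0]]]' 1
python3 - <<'E'
from h import *
plan(528,-134.6,220,8,90)
plan(528,-134.6,220,8,180)
im,st=save('wrist','w7')
im,_=save('top','t7'); tins(im)
E
```

```text
time: 23.25
eef_pos: [583.8, 170.9, 399.8]
eef_rot: [2.069, 2.359, 0.011]
wrist_force: [-0.2, 0.4, 1.0]
width: 85.0
t 23.25 gp [583.8 170.9 244.8] yaw 7.5 q7 -0.47 F [-0.17  0.42  0.98] w 85.0
  turn tool z deg -0.5 shift tool mm [-294.8  -97.8   24.8] tilt fix [ 0.48 -0.09  0.  ]
t 23.25 gp [583.8 170.9 244.8] yaw 7.5 q7 -0.47 F [-0.17  0.42  0.98] w 85.0
  turn tool z deg -0.5 shift tool mm [-294.8  -97.8   24.8] tilt fix [ 0.48 -0.09  0.  ]
tin px [290.1 193.6] w [ 528.8 -138.3] ang 7.8 size 52.1 58.0
tin px [319.5 156.5] w [ 637.2 -228. ] ang 89.1 size 56.5 56.6
tin px [286.  156.5] w [ 638.8 -128.7] ang 89.1 size 59.3 56.6
```

View pics/w7.png

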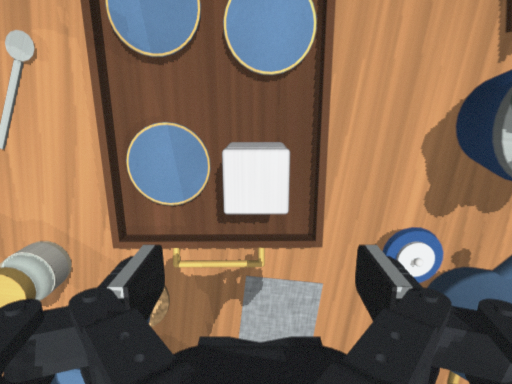

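The full tin stands upright on the clear quarter at (256,180). Now the last tin.

```bash
python3 -m inch '[[[-0.042,-0.014,0],[0,0,-0.5]],[[-0.042,-0.014,0],[0,0,0]],[[-0.042,-0.014,0],[0,0,0]],[[-0.042,-0.014,0],[0,0,0]],[[-0.042,-0.014,0],[0,0,0]],[[-0.042,-0.014,0.01],[0,0,0]],[[-0.0428,-0.0138,0.015],[0,0,0]],[[0,0,0],[0,0,0]],[[0,0,0],[0,0,0]],[[0,0,0],[0,0,0]]]' 1
python3 - <<'E'
from h import *
im,st=save('wrist','w8'); 
plan(528,-134.6,52,8,90)
hsv=cv2.cvtColor(im,cv2.COLOR_RGB2HSV);m=((hsv[...,1]<30)&(hsv[...,2]>190)).astype(np.uint8);m[260:]=0
for c in cv2.findContours(m,0,1)[0]:
    if cv2.contourArea(c)>1000: q=cv2.minAreaRect(c);b=cv2.boxPoints(q); print(b.mean(0).round(),q[2],ray('wrist',b,72,st).mean(0).round(1))
im,_=save('top','t8'); tins(im)
E
```

```text
time: 24.6
eef_pos: [526.8, -133.9, 370.0]
eef_rot: [-2.058, -2.373, -0.001]
wrist_force: [0.6, 0.4, -0.3]
width: 85.5
t 24.65 gp [ 526.9 -134.   215.2] yaw 8.1 q7 0.11 F [0.05 0.02 0.07] w 85.2
  turn tool z deg 0.1 shift tool mm [ -0.7   1.  163.2] tilt fix [ 0.01 -0.03  0.  ]
[389. 199.] 12.094757080078125 [ 639.9 -128.5   72. ]
[263. 188.] 90.0 [ 529.8 -133.4   72. ]
tin px [319.5 152. ] w [ 650.6 -228.4] ang 89.1 size 56.5 29.8
tin px [285.5 156.5] w [ 638.8 -127.2] ang 89.1 size 56.3 56.6
```

View pics/w8.png

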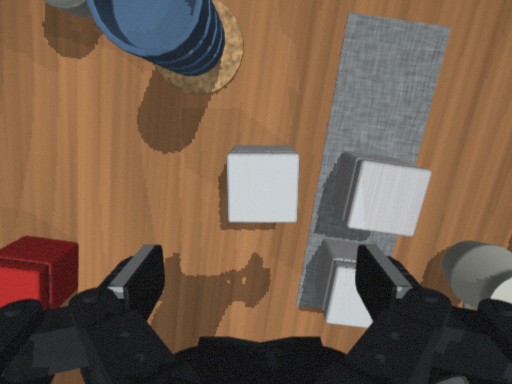

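```bash
python3 -m inch '[[[0,0.001,0.05],[0,0,0]],[[0,0,0.05],[0,0,0]],[[0,0,0.038],[0,0,0]],[[0,0,0.017],[0,0,0]],[[0,0,0.008],[0,0,0]],[[0,0,0],[0,0,0]]]'
python3 -m inch '[[[0,0,0],[0,0,0]],[[0,0,0],[0,0,0]],[[0,0,0],[0,0,0]],[[0,0,0],[0,0,0]],[[0,0,-0.02],[0,0,0]],[[0,0,-0.05],[0,0,0]],[[0,0,-0.05],[0,0,0]],[[0,0,-0.05],[0,0,0]],[[0,0,0],[0,0,0]],[[0,0,0],[0,0,0]]]' 0 60
python3 - <<'E'
from h import *
weigh(8)
plan(637,-29,190,0,180)
E
```

```text
time: 25.45
eef_pos: [528.1, -135.2, 207.8]
eef_rot: [2.06, 2.37, 0.001]
wrist_force: [-0.8, -0.4, 0.3]
width: 85.2
time: 26.7
eef_pos: [527.0, -135.4, 376.8]
eef_rot: [-2.061, -2.37, 0.001]
wrist_force: [0.3, 0.2, -1.3]
width: 61.3
F mean [  0.09   0.15  -1.43 -46.88 -26.22] std [0.34 0.59 0.52 0.46 0.26]
t 27.1 gp [ 527.5 -135.3  221.6] yaw 8.0 q7 0.11 F [-0.05  0.74 -1.46] w 61.2
  turn tool z deg 8.0 shift tool mm [106.3 109.5  31.6] tilt fix [-0.06 -0.03 -0.  ]
```

Light, as expected.

```bash
python3 -m inch '[[[0,0,0],[0,0,8]],[[0.035,0.0365,0],[0,0,0]],[[0.035,0.0365,0],[0,0,0]],[[0.0363,0.0365,0],[0,0,0]],[[0,0,0.03],[0,0,0]],[[0,0,0],[0,0,0]],[[0,0,0],[0,0,0]]]'
python3 - <<'E'
from h import *
plan(637,-29,54,0,180)
E
```

```text
time: 27.98
eef_pos: [637.0, -29.8, 347.7]
eef_rot: [2.223, 2.22, -0.001]
wrist_force: [0.8, 0.4, -1.0]
width: 61.1
t 27.98 gp [637.  -29.8 192.7] yaw -0.1 q7 -0.27 F [ 0.75  0.35 -1.01] w 61.1
  turn tool z deg -0.1 shift tool mm [  0.8  -0.  138.7] tilt fix [-0.    0.02  0.  ]
```

```bash
python3 -m inch '[[[0,0,0.05],[0,0,0]],[[0,0,0.05],[0,0,0]],[[0,0,0.026],[0,0,0]],[[0,0,0.009],[0,0,0]],[[0,0,0.004],[0,0,0]],[[0,0,0],[0,0,0]],[[0,0,0],[0,0,0]]]'
python3 -m inch '[[[0,0,0],[0,0,0]],[[0,0,0],[0,0,0]],[[0,0,0],[0,0,0]],[[0,0,-0.03],[0,0,0]],[[0,0,-0.05],[0,0,0]],[[0,0,-0.05],[0,0,0]],[[0,0,-0.05],[0,0,0]],[[0,0,-0.03],[0,0,0]],[[0,0,0],[0,0,0]]]' 1
python3 - <<'E'
from h import *
im=cv2.cvtColor(cv2.imread('pics/top0.png'),cv2.COLOR_BGR2RGB)
print('pile top',ray('top',(250.9,223.7),150).round(1),'cork',ray('top',(250.5,221.6),6).round(1))
plan(449,-24,250,0,180)
im,_=save('top','t9'); tins(im)
E
```

```text
time: 28.85
eef_pos: [637.6, -29.0, 209.5]
eef_rot: [2.221, 2.22, 0.002]
wrist_force: [-0.7, -0.7, -0.7]
width: 61.5
time: 29.98
eef_pos: [637.7, -28.7, 421.4]
eef_rot: [2.219, 2.218, 0.006]
wrist_force: [0.2, -0.3, -0.9]
width: 85.4
pile top [[445.4 -21.6 150. ]] cork [[446.6 -20.3   6. ]]
t 29.98 gp [637.7 -28.7 266.4] yaw -0.0 q7 -0.23 F [ 0.16 -0.32 -0.92] w 85.4
  turn tool z deg -0.0 shift tool mm [   4.7 -188.7   16.4] tilt fix [ 0.32  0.01 -0.  ]
tin px [319.5 156.5] w [ 637.2 -228. ] ang 89.1 size 56.5 56.6
```

View pics/t9.png

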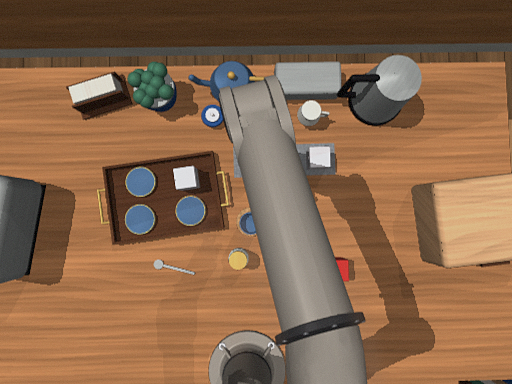

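The three light tins are on the mat and the full tin is on the tray at (186,178). Moving over the cup pile.

```bash
python3 -m inch '[[[0.0018,-0.048,0],[0,0,0]],[[0.0018,-0.048,0],[0,0,0]],[[0.0018,-0.048,0],[0,0,0]],[[0.0018,-0.048,0.015],[0,0,0]],[[0,0,0],[0,0,0]],[[0,0,0],[0,0,0]],[[0,0,0],[0,0,0]]]'
python3 - <<'E'
from h import *
im,st=save('wrist','w10')
plan(446,-21,142,0,180)
hsv=cv2.cvtColor(im,cv2.COLOR_RGB2HSV)
m=((hsv[...,0]>95)&(hsv[...,0]<125)&(hsv[...,1]>90)&(hsv[...,2]>40)).astype(np.uint8)
for c in cv2.findContours(m,0,1)[0]:
    if cv2.contourArea(c)>1000: e=cv2.fitEllipse(c); print(e,ray('wrist',e[0],150,st).round(1))
im,_=save('top','t10'); tins(im)
E
```

```text
time: 30.9
eef_pos: [446.2, -21.8, 403.3]
eef_rot: [-2.221, -2.221, -0.002]
wrist_force: [-1.6, 0.5, -0.2]
width: 85.7
t 30.95 gp [446.1 -21.8 248.3] yaw -0.0 q7 -0.17 F [ 0.53 -0.17  0.33] w 85.2
  turn tool z deg -0.0 shift tool mm [ 8.000e-01 -1.000e-01  1.063e+02] tilt fix [ 0.03 -0.04  0.  ]
((262.8542175292969, 192.5273895263672), (80.20502471923828, 93.39842224121094), 178.98031616210938) [[448.9 -13.7 150. ]]
((300.4419250488281, 11.031848907470703), (27.495630264282227, 81.37210083007812), 89.959716796875) [[472.  102.9 150. ]]
tin px [319.5 156.5] w [ 637.2 -228. ] ang 89.1 size 56.5 56.6
tin px [286.  156.5] w [ 638.8 -128.7] ang 89.1 size 59.3 56.6
```

View pics/w10.png

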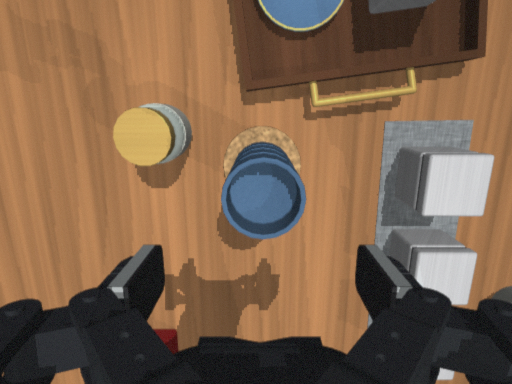

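The pile's rim circle is centred at about (263,199), which puts the pile at roughly (447,-20.5). Descending to grip the top cup gently.

```bash
python3 -m inch '[[[0.001,0.001,0.04],[0,0,0]],[[0,0,0.04],[0,0,0]],[[0,0,0.018],[0,0,0]],[[0,0,0.008],[0,0,0]],[[0,0,0],[0,0,0]],[[0,0,0],[0,0,0]]]'
python3 - <<'E'
from h import *
plan(447,-20.5,142,0,180)
save('wrist','w11');save('scene','s11')
E
```

```text
time: 31.75
eef_pos: [446.6, -20.7, 298.0]
eef_rot: [2.221, 2.22, 0.002]
wrist_force: [-0.1, 0.2, -0.0]
width: 85.5
t 31.75 gp [446.6 -20.7 143. ] yaw -0.0 q7 -0.3 F [-0.14  0.18 -0.05] w 85.5
  turn tool z deg -0.0 shift tool mm [0.2 0.4 1. ] tilt fix [ 0.09  0.   -0.  ]
```

View pics/w11.png

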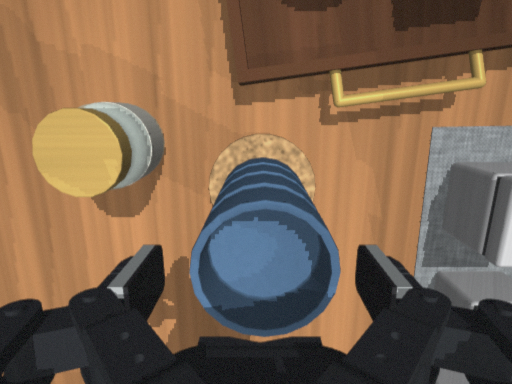

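View pics/s11.png

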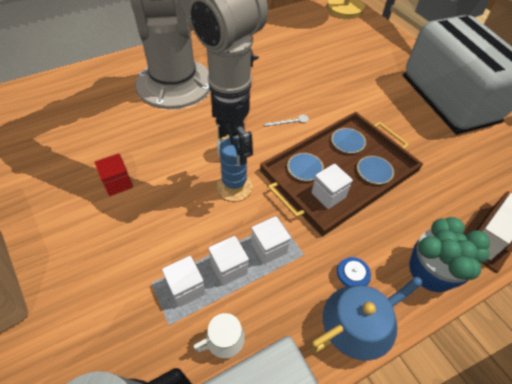

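The cup is centred in the jaws and all tins are upright in place. Closing and lifting.

```bash
python3 -m inch '[[[0,0,0],[0,0,0]],[[0,0,0],[0,0,0]],[[0,0,0],[0,0,0]],[[0,0,0],[0,0,0]],[[0,0,-0.01],[0,0,0]],[[0,0,-0.02],[0,0,0]],[[0,0,-0.03],[0,0,0]],[[0,0,-0.04],[0,0,0]],[[0,0,-0.03],[0,0,0]],[[0,0,0],[0,0,0]],[[0,0,0],[0,0,0]]]' 0 35
python3 - <<'E'
from h import *
plan(461.7,319.6,270,7.5,180)
save('wrist','w12');save('scene','s12');weigh(4)
E
```

```text
time: 33.22
eef_pos: [445.4, -20.9, 426.3]
eef_rot: [-2.221, -2.22, 0.002]
wrist_force: [-1.2, -0.7, -2.6]
width: 59.3
t 33.23 gp [445.4 -20.9 271.3] yaw -0.0 q7 -0.16 F [-1.22 -0.68 -2.59] w 59.3
  turn tool z deg -7.5 shift tool mm [335.5  60.6   1.3] tilt fix [-0.1   0.01  0.  ]
F mean [  0.52  -0.42  -1.04 -32.21 -27.33] std [0.48 0.6  0.39 0.12 0.05]
```

View pics/s12.png

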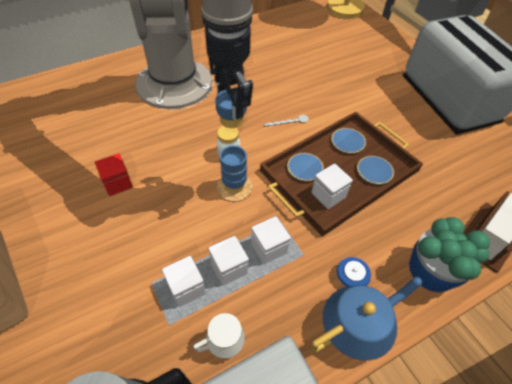

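View pics/w12.png

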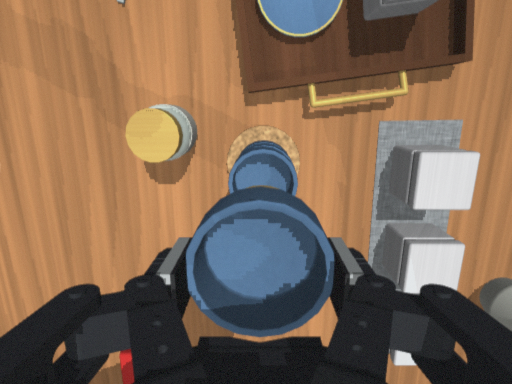

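Run:
```python
from h import *
p,q,s=pose()
for v in (258,262,266): print(ray('wrist',(261,v),p[2]-155+8).round(1))
# pile rim now: lower cup rim z=120, px (263,183)
print(ray('wrist',(263,183),120).round(1), p)
print(ray('scene',[(305,167),(348,140),(375,171)],20).round(0))
```

```text
[[446.5 -11.8 279.5]]
[[446.5 -13.6 279.5]]
[[446.5 -15.3 279.5]]
[[448.6 -18.  120. ]] [445.91935313 -20.8196372  426.47152192]
[[488. 164.  20.]
 [463. 320.  20.]
 [582. 314.  20.]]
```

The top cup came away cleanly, leaving three nested. It sits about 4 mm to tool +x in the hand, which I'll allow for. Carrying it to the far saucer.

Run:
```python
from h import *
plan(577.5,313,230,7.5,180)
```

```text
t 33.52 gp [445.9 -20.8 271.5] yaw 0.0 q7 -0.16 F [ 1.18 -0.06 -1.1 ] w 59.1
  turn tool z deg -7.5 shift tool mm [313.8 174.   41.5] tilt fix [-0.08 -0.02 -0.  ]
```

```bash
python3 -m inch '[[[0,0,0],[0,0,-7.5]],[[0.0349,0.0193,0],[0,0,0]],[[0.0349,0.0193,0],[0,0,0]],[[0.0349,0.0193,0],[0,0,0]],[[0.0349,0.0193,0],[0,0,0]],[[0.0349,0.0193,0],[0,0,0]],[[0.0349,0.0193,0.01],[0,0,0]],[[0.0349,0.0193,0.01],[0,0,0]],[[0.0349,0.0193,0.01],[0,0,0]],[[0.0349,0.0193,0.01],[0,0,0]],[[0,0,0],[0,0,0]],[[0,0,0],[0,0,0]]]'
python3 - <<'E'
from h import *
plan(577.5,313,66,7.5,180)
im,st=save('wrist','w13');
E
```

```text
time: 35.02
eef_pos: [577.3, 312.7, 386.6]
eef_rot: [-2.072, -2.362, 0.002]
wrist_force: [-0.0, 0.2, -1.3]
width: 59.6
t 35.02 gp [577.3 312.7 231.6] yaw 7.5 q7 -0.73 F [-0.02  0.19 -1.33] w 59.6
  turn tool z deg -0.0 shift tool mm [  0.3   0.2 165.6] tilt fix [-0.06  0.05  0.  ]
```

View pics/w13.png

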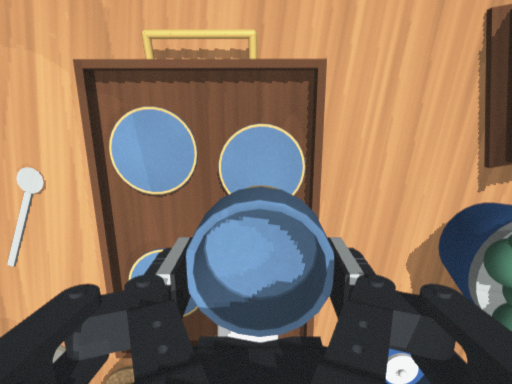

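```bash
python3 - <<'E'
from h import *
print(ray('wrist',[(262,167),(153,151)],20).round(1))
E
python3 -m inch '[[[0,0,0.05],[0,0,0]],[[0,0,0.045],[0,0,0]],[[0,0,0.035],[0,0,0]],[[0,0,0.02],[0,0,0]],[[0,0,0.008],[0,0,0]],[[0,0,0.004],[0,0,0]],[[0,0,0],[0,0,0]],[[0,0,0],[0,0,0]]]'
python3 - <<'E'
from h import *
plan(577.5,313,67,7.5,180);save('wrist','w14');save('scene','s14')
E
```

```text
[[579.1 318.2  20. ]
 [463.7 320.3  20. ]]
time: 36.08
eef_pos: [577.6, 313.6, 226.3]
eef_rot: [2.071, 2.361, 0.002]
wrist_force: [-0.6, -0.6, -0.9]
width: 59.9
t 36.08 gp [577.6 313.6  71.3] yaw 7.5 q7 -0.83 F [-0.56 -0.62 -0.87] w 59.9
  turn tool z deg -0.0 shift tool mm [-0.5 -0.2  4.3] tilt fix [ 0.09 -0.04  0.  ]
```

View pics/w14.png

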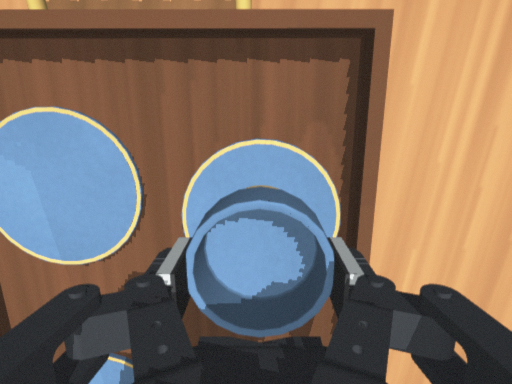

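View pics/s14.png

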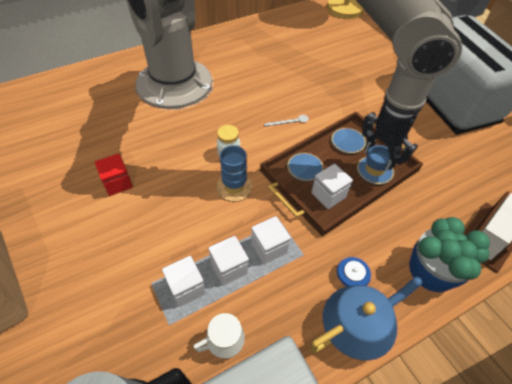

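The cup is over the saucer and about 4 mm above it.

```bash
python3 -m inch '[[[0,0,0.002],[0,0,0]],[[0,0,0.001],[0,0,0]],[[0,0,0],[0,0,0]]]'
python3 -m inch '[[[0,0,0.001],[0,0,0]],[[0,0,0],[0,0,0]]]'
```

```text
time: 36.55
eef_pos: [577.3, 313.2, 222.1]
eef_rot: [-2.072, -2.362, 0.0]
wrist_force: [0.2, -0.4, -0.7]
width: 59.2
time: 36.8
eef_pos: [577.3, 313.4, 222.0]
eef_rot: [2.071, 2.362, -0.0]
wrist_force: [-1.6, -2.1, 6.7]
width: 59.1
```

Contact. Releasing and raising slowly.

```bash
python3 -m inch '[[[0,0,0],[0,0,0]],[[0,0,0],[0,0,0]],[[0,0,0],[0,0,0]],[[0,0,-0.02],[0,0,0]],[[0,0,-0.04],[0,0,0]],[[0,0,-0.05],[0,0,0]],[[0,0,-0.05],[0,0,0]],[[0,0,-0.05],[0,0,0]],[[0,0,0],[0,0,0]]]' 1
python3 - <<'E'
from h import *
plan(447,-19,230,0,180);save('wrist','w15');save('top','t15')
E
```

```text
time: 37.92
eef_pos: [577.6, 314.5, 437.9]
eef_rot: [2.069, 2.36, 0.015]
wrist_force: [-0.1, 0.4, 0.4]
width: 85.6
t 37.92 gp [577.6 314.5 282.9] yaw 7.5 q7 -0.71 F [-0.08  0.42  0.37] w 85.6
  turn tool z deg 7.5 shift tool mm [-333.5 -130.6   52.9] tilt fix [ 0.53 -0.24  0.  ]
```

View pics/w15.png

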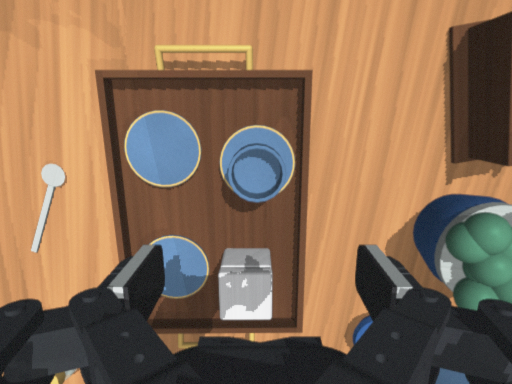

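```bash
python3 - <<'E'
from h import *
print(ray('wrist',(257,163.5),20).round(1),ray('wrist',(256,172),74).round(1))
E
python3 -m inch '[[[0,0,0],[0,0,7.5]],[[-0.04,-0.0157,0],[0,0,0]],[[-0.042,-0.0164,0],[0,0,0]],[[-0.042,-0.0164,0],[0,0,0]],[[-0.042,-0.0164,0],[0,0,0]],[[-0.042,-0.0164,0],[0,0,0]],[[-0.042,-0.0164,0.01],[0,0,0]],[[-0.042,-0.0164,0.02],[0,0,0]],[[-0.0415,-0.0165,0.02],[0,0,0]],[[0,0,0],[0,0,0]],[[0,0,0],[0,0,0]]]'
python3 - <<'E'
from h import *
plan(447,-19,113,0,180);save('wrist','w16')
E
```

```text
[[574.3 315.4  20. ]] [[573.7 315.4  74. ]]
time: 39.4
eef_pos: [446.7, -19.8, 380.9]
eef_rot: [-2.221, -2.221, 0.0]
wrist_force: [-0.2, 0.6, -0.8]
width: 85.3
t 39.4 gp [446.7 -19.8 225.9] yaw 0.0 q7 -0.21 F [-0.18  0.63 -0.84] w 85.3
  turn tool z deg 0.0 shift tool mm [  0.8   0.3 112.9] tilt fix [-0.05 -0.03 -0.  ]
```

View pics/w16.png

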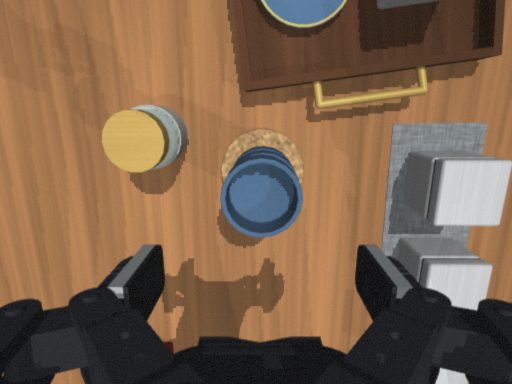

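The first cup is centred on its saucer to about 1 mm. The pile rim is at (261,197) and still aligned. Descending for the second cup.

```bash
python3 -c "
from h import *
print(ray('wrist',(261.5,197.5),120).round(1))"
python3 -m inch '[[[0.001,0,0.045],[0,0,0]],[[0,0,0.04],[0,0,0]],[[0,0,0.019],[0,0,0]],[[0,0,0.008],[0,0,0]],[[0,0,0],[0,0,0]],[[0,0,0],[0,0,0]]]'
python3 -c "
from h import *
plan(447,-19,113,0,180);save('wrist','w17')"
```

```text
[[448.6 -17.1 120. ]]
time: 40.2
eef_pos: [447.3, -18.9, 270.1]
eef_rot: [2.22, 2.221, 0.002]
wrist_force: [-0.5, 0.9, 1.1]
width: 85.5
t 40.2 gp [447.3 -18.9 115.1] yaw 0.0 q7 -0.36 F [-0.45  0.92  1.08] w 85.5
  turn tool z deg 0.0 shift tool mm [-0.1 -0.3  2.1] tilt fix [ 0.1  0.  -0. ]
```

View pics/w17.png

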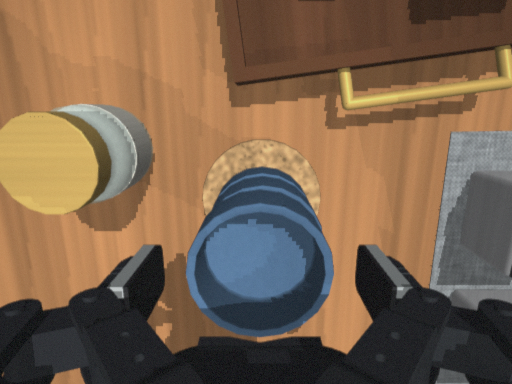

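```bash
python3 -m inch '[[[0,0,0.002],[0,0,0]],[[0,0,0],[0,0,0]],[[0,0,0],[0,0,0]],[[0,0,0],[0,0,0]],[[0,0,-0.01],[0,0,0]],[[0,0,-0.02],[0,0,0]],[[0,0,-0.03],[0,0,0]],[[0,0,-0.04],[0,0,0]],[[0,0,-0.03],[0,0,0]],[[0,0,0],[0,0,0]],[[0,0,0],[0,0,0]]]' 0 35
python3 - <<'E'
from h import *
plan(462,317,210,7.5,180)
save('wrist','w18')
E
```

```text
time: 41.62
eef_pos: [446.1, -19.4, 396.5]
eef_rot: [-2.221, -2.221, 0.002]
wrist_force: [0.1, 0.9, -1.2]
width: 59.5
t 41.62 gp [446.1 -19.4 241.5] yaw -0.0 q7 -0.19 F [ 0.07  0.89 -1.17] w 59.5
  turn tool z deg -7.5 shift tool mm [331.4  59.7  31.5] tilt fix [-0.08  0.01  0.  ]
```

View pics/w18.png

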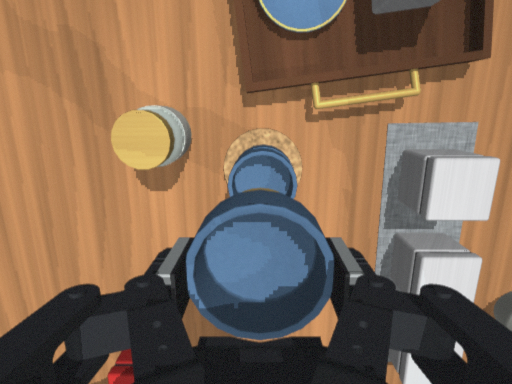

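The second cup is in hand and two remain nested. Moving to the near-far saucer.

```bash
python3 -m inch '[[[0,0,0],[0,0,-7.5]],[[0.041,0.0075,0],[0,0,0]],[[0.0415,0.0075,0],[0,0,0]],[[0.0415,0.0075,0],[0,0,0]],[[0.0415,0.0075,0],[0,0,0]],[[0.0415,0.0075,0],[0,0,0]],[[0.0415,0.0075,0.01],[0,0,0]],[[0.0415,0.0075,0.02],[0,0,0]],[[0.0415,0.0075,0.02],[0,0,0]],[[0,0,0.03],[0,0,0]],[[0,0,0],[0,0,0]],[[0,0,0],[0,0,0]]]'
python3 - <<'E'
from h import *
plan(462,317,68,7.5,180);save('wrist','w19')
E
```

```text
time: 43.18
eef_pos: [463.1, 316.9, 317.2]
eef_rot: [-2.072, -2.361, 0.001]
wrist_force: [0.2, -0.6, -1.2]
width: 59.3
t 43.17 gp [463.1 316.9 162.2] yaw 7.5 q7 -0.91 F [ 0.21 -0.63 -1.21] w 59.3
  turn tool z deg -0.0 shift tool mm [ 0.3 -1.1 94.2] tilt fix [-0.04  0.02  0.  ]
```

View pics/w19.png

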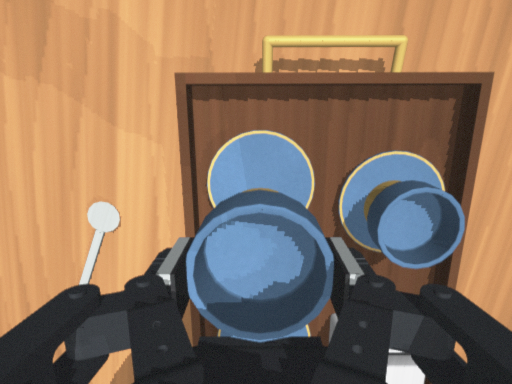

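```bash
python3 -c "
from h import *
print(ray('wrist',(261,184),20).round(1))"
python3 -m inch '[[[0,-0.001,0.04],[0,0,0]],[[0,0,0.03],[0,0,0]],[[0,0,0.015],[0,0,0]],[[0,0,0.006],[0,0,0]],[[0,0,0.002],[0,0,0]],[[0,0,0],[0,0,0]],[[0,0,0],[0,0,0]]]'
python3 -m inch '[[[0,0,0.001],[0,0,0]],[[0,0,0],[0,0,0]]]'
```

```text
[[464.3 320.9  20. ]]
time: 44.1
eef_pos: [462.2, 317.4, 224.9]
eef_rot: [2.071, 2.362, 0.002]
wrist_force: [-0.5, -1.0, -2.3]
width: 59.0
time: 44.35
eef_pos: [462.0, 317.1, 223.3]
eef_rot: [2.072, 2.362, 0.0]
wrist_force: [-0.1, 0.5, -1.5]
width: 59.4
```

```bash
python3 -m inch '[[[0,0,0.001],[0,0,0]],[[0,0,0],[0,0,0]]]'
```

```text
time: 44.6
eef_pos: [461.9, 317.1, 222.1]
eef_rot: [2.071, 2.362, -0.0]
wrist_force: [-0.4, -0.0, -1.0]
width: 59.5
```

```bash
python3 -m inch '[[[0,0,0.0005],[0,0,0]],[[0,0,0],[0,0,0]]]'
python3 -m inch '[[[0,0,0],[0,0,0]],[[0,0,0],[0,0,0]],[[0,0,0],[0,0,0]],[[0,0,-0.02],[0,0,0]],[[0,0,-0.04],[0,0,0]],[[0,0,-0.05],[0,0,0]],[[0,0,-0.05],[0,0,0]],[[0,0,-0.04],[0,0,0]],[[0,0,0],[0,0,0]],[[0,0,0],[0,0,0]]]' 1
python3 - <<'E'
from h import *
plan(447,-19.5,200,0,180);save('wrist','w20')
E
```

```text
time: 44.85
eef_pos: [462.0, 317.2, 221.8]
eef_rot: [2.071, 2.362, 0.0]
wrist_force: [-0.1, -0.3, 1.7]
width: 59.2
time: 46.1
eef_pos: [461.6, 316.9, 422.1]
eef_rot: [2.071, 2.362, 0.0]
wrist_force: [-0.0, -0.6, -0.1]
width: 85.5
t 46.1 gp [461.6 316.9 267.1] yaw 7.5 q7 -0.82 F [-0.05 -0.64 -0.12] w 85.5
  turn tool z deg 7.5 shift tool mm [-336.4  -14.6   67.1] tilt fix [ 0.02  0.02 -0.  ]
```

View pics/w20.png

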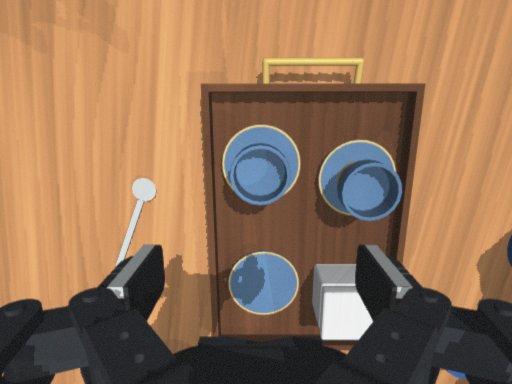

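Both cups stand centred on their saucers. Now the third.

```bash
python3 -m inch '[[[0,0,0],[0,0,7.5]],[[-0.042,-0.0018,0],[0,0,0]],[[-0.042,-0.0018,0],[0,0,0]],[[-0.042,-0.0018,0],[0,0,0]],[[-0.042,-0.0018,0],[0,0,0]],[[-0.042,-0.0018,0],[0,0,0]],[[-0.042,-0.0018,0.01],[0,0,0]],[[-0.042,-0.0018,0.02],[0,0,0]],[[-0.042,-0.0018,0.03],[0,0,0]],[[0,0,0],[0,0,0]],[[0,0,0],[0,0,0]]]'
python3 - <<'E'
from h import *
plan(447,-19.5,83,0,180);save('wrist','w21')
E
```

```text
time: 47.52
eef_pos: [447.4, -18.3, 361.3]
eef_rot: [-2.22, -2.221, 0.001]
wrist_force: [-0.2, 1.1, 0.2]
width: 85.6
t 47.52 gp [447.4 -18.3 206.3] yaw 0.0 q7 -0.23 F [-0.19  1.1   0.25] w 85.6
  turn tool z deg 0.0 shift tool mm [ -1.2  -0.4 123.3] tilt fix [-0.07 -0.05 -0.  ]
```

View pics/w21.png

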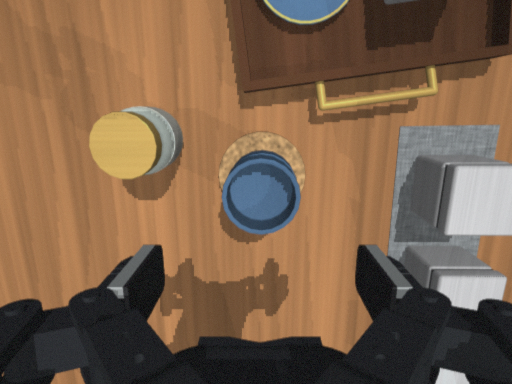

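```bash
python3 -m inch '[[[-0.001,0,0.045],[0,0,0]],[[0,0,0.045],[0,0,0]],[[0,0,0.022],[0,0,0]],[[0,0,0.01],[0,0,0]],[[0,0,0.001],[0,0,0]],[[0,0,0],[0,0,0]],[[0,0,0],[0,0,0]]]'
python3 -c "
from h import *
plan(447,-19.5,83,0,180);save('wrist','w22')"
```

```text
time: 48.45
eef_pos: [447.9, -19.8, 239.6]
eef_rot: [2.221, 2.22, 0.002]
wrist_force: [-0.0, 0.2, 1.0]
width: 85.5
t 48.45 gp [447.9 -19.8  84.6] yaw -0.0 q7 -0.41 F [-0.05  0.2   1.  ] w 85.5
  turn tool z deg -0.0 shift tool mm [ 0.3 -0.9  1.6] tilt fix [ 0.11  0.01 -0.  ]
```

View pics/w22.png

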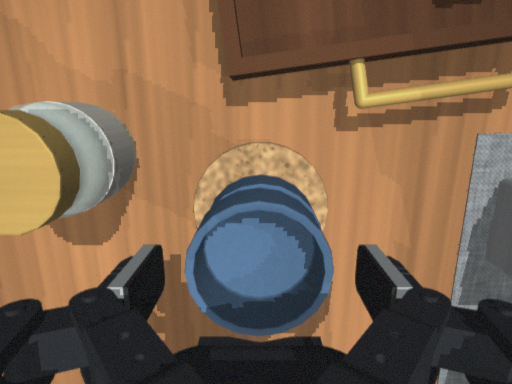

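```bash
python3 -m inch '[[[0,-0.001,0.001],[0,0,0]],[[0,0,0],[0,0,0]],[[0,0,0],[0,0,0]],[[0,0,0],[0,0,0]],[[0,0,-0.01],[0,0,0]],[[0,0,-0.02],[0,0,0]],[[0,0,-0.03],[0,0,0]],[[0,0,-0.04],[0,0,0]],[[0,0,-0.03],[0,0,0]],[[0,0,0],[0,0,0]],[[0,0,0],[0,0,0]]]' 0 35
python3 - <<'E'
from h import *
plan(486.5,162,180,7.5,180)
save('wrist','w23')
E
```

```text
time: 49.88
eef_pos: [445.9, -20.0, 367.0]
eef_rot: [-2.221, -2.221, 0.002]
wrist_force: [-0.2, -0.1, -1.1]
width: 59.2
t 49.88 gp [445.9 -20.  212. ] yaw -0.0 q7 -0.23 F [-0.24 -0.06 -1.06] w 59.2
  turn tool z deg -7.5 shift tool mm [175.1  64.1  32. ] tilt fix [-0.08  0.01  0.  ]
```

View pics/w23.png

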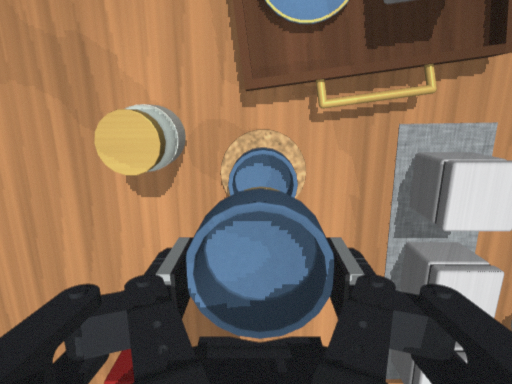

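Cup 1 stays on its cork mat. For the last saucer I'll turn the jaws along tray y so that the fingers clear the tin.

```bash
python3 -m inch '[[[0,0,0],[0,0,10.3]],[[0,0,0],[0,0,10.3]],[[0,0,0],[0,0,10.3]],[[0,0,0],[0,0,10.3]],[[0,0,0],[0,0,10.3]],[[0,0,0],[0,0,10.3]],[[0,0,0],[0,0,10.3]],[[0,0,0],[0,0,10.4]],[[0,0,0],[0,0,0]]]'
python3 - <<'E'
from h import *
plan(482.5,165,180,-82.5,180)
E
```

```text
time: 51.05
eef_pos: [446.1, -19.8, 366.5]
eef_rot: [-3.134, -0.209, 0.004]
wrist_force: [-0.0, -0.1, -0.1]
width: 59.3
t 51.05 gp [446.1 -19.8 211.5] yaw -82.4 q7 -1.62 F [-0.04 -0.12 -0.09] w 59.3
  turn tool z deg 0.1 shift tool mm [  60.2 -178.4   31.5] tilt fix [-0.03  0.15  0.  ]
```

```bash
python3 -m inch '[[[0.012,-0.0355,0],[0,0,0]],[[0.012,-0.0355,0],[0,0,0]],[[0.012,-0.0355,0],[0,0,0]],[[0.012,-0.0355,0],[0,0,0]],[[0.012,-0.0362,0],[0,0,0]],[[0,0,0],[0,0,0]],[[0,0,0],[0,0,0]]]'
python3 - <<'E'
from h import *
plan(482.5,165,68,-82.5,180);save('wrist','w24');save('scene','s24')
E
```

```text
time: 51.92
eef_pos: [482.5, 164.1, 366.9]
eef_rot: [3.134, 0.209, -0.003]
wrist_force: [0.1, 0.1, -0.8]
width: 59.4
t 51.92 gp [482.5 164.1 211.9] yaw -82.4 q7 -2.05 F [ 0.15  0.11 -0.82] w 59.4
  turn tool z deg 0.1 shift tool mm [ 1.000e-01 -9.000e-01  1.439e+02] tilt fix [ 0.04  0.1  -0.  ]
```

View pics/w24.png

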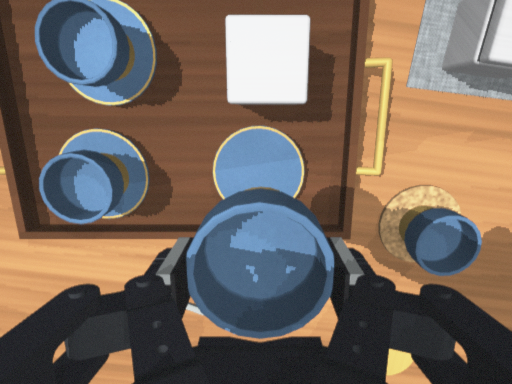

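View pics/s24.png

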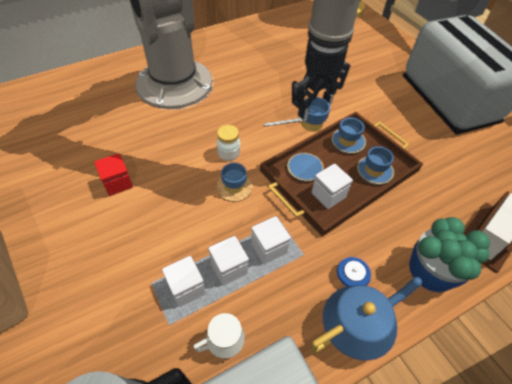

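```bash
python3 -c "
from h import *
print(ray('wrist',(259,171),20).round(1))"
python3 -m inch '[[[0.001,-0.001,0.045],[0,0,0]],[[0,0,0.045],[0,0,0]],[[0,0,0.03],[0,0,0]],[[0,0,0.013],[0,0,0]],[[0,0,0.006],[0,0,0]],[[0,0,0.002],[0,0,0]],[[0,0,0],[0,0,0]],[[0,0,0],[0,0,0]]]'
python3 -m inch '[[[0,0,0.001],[0,0,0]],[[0,0,0],[0,0,0]]]'
python3 -c "
from h import *
plan(484,165,67,-82.5,180);save('wrist','w25')"
```

```text
[[488.2 164.   20. ]]
time: 53.02
eef_pos: [483.9, 165.9, 227.4]
eef_rot: [-3.135, -0.205, -0.002]
wrist_force: [0.5, 0.1, -0.6]
width: 59.6
time: 53.28
eef_pos: [483.6, 165.8, 225.8]
eef_rot: [3.135, 0.205, 0.0]
wrist_force: [0.1, -0.3, -1.6]
width: 59.5
t 53.27 gp [483.6 165.8  70.8] yaw -82.5 q7 -2.19 F [ 0.06 -0.29 -1.56] w 59.5
  turn tool z deg -0.0 shift tool mm [0.3 0.8 3.8] tilt fix [ 0.   -0.01  0.  ]
```

View pics/w25.png

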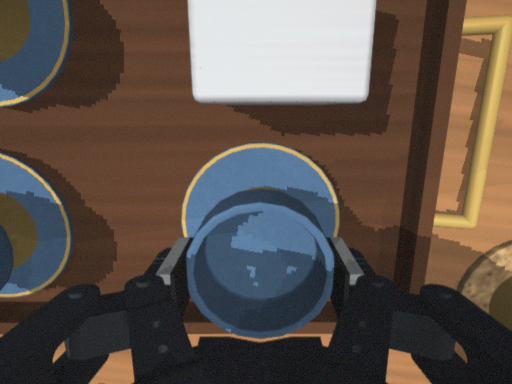

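```bash
python3 -m inch '[[[0.001,0,0.002],[0,0,0]],[[0,0,0.001],[0,0,0]],[[0,0,0],[0,0,0]]]'
python3 -m inch '[[[0,0,0.001],[0,0,0]],[[0,0,0],[0,0,0]]]'
```

```text
time: 53.7
eef_pos: [484.6, 165.9, 222.5]
eef_rot: [3.135, 0.205, -0.0]
wrist_force: [-0.0, -0.6, -1.5]
width: 59.4
time: 53.95
eef_pos: [484.7, 166.0, 222.2]
eef_rot: [3.135, 0.205, 0.001]
wrist_force: [-1.7, -1.8, 3.3]
width: 59.3
```

Contact. Releasing and withdrawing upward.

```bash
python3 -m inch '[[[0,0,0],[0,0,0]],[[0,0,0],[0,0,0]],[[0,0,0],[0,0,0]],[[0,0,-0.02],[0,0,0]],[[0,0,-0.04],[0,0,0]],[[0,0,-0.05],[0,0,0]],[[0,0,-0.05],[0,0,0]],[[0,0,-0.05],[0,0,0]],[[0,0,0],[0,0,0]],[[0,0,0],[0,0,0]]]' 1
python3 - <<'E'
from h import *
plan(482.5,165,68,-82.5,180);save('wrist','w26');save('scene','s26');
im,_=save('top','t26');tins(im)
E
```

```text
time: 55.2
eef_pos: [484.3, 165.7, 431.2]
eef_rot: [3.134, 0.205, -0.001]
wrist_force: [0.6, -0.4, -0.3]
width: 85.3
t 55.2 gp [484.3 165.7 276.2] yaw -82.5 q7 -2.01 F [ 0.64 -0.38 -0.34] w 85.3
  turn tool z deg -0.0 shift tool mm [ -1.9   0.4 208.2] tilt fix [ 0.03  0.03 -0.  ]
tin px [319.5 156.5] w [ 637.2 -228. ] ang 89.1 size 56.5 56.6
tin px [286.  156.5] w [ 638.8 -128.7] ang 89.1 size 59.3 56.6
```

View pics/w26.png

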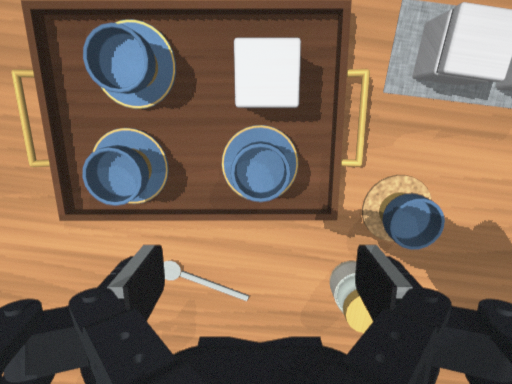

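View pics/s26.png

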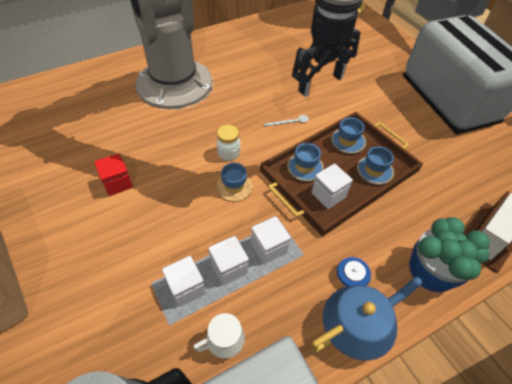

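View pics/t26.png

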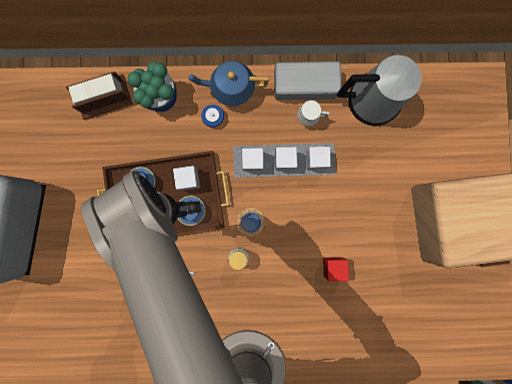

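All in place. One last numeric check before handing in.

Run:
```python
from h import *
im=cv2.cvtColor(cv2.imread('pics/top26.png') if False else cv2.imread('pics/t26.png'),cv2.COLOR_BGR2RGB)
tins(im,x0=225)
print('tray tin',ray('top',(185.5,177.5),80).round(0))
f=lambda a,z:ray('wrist',a,z).round(1)[0,:2]
print('cup1',f((412,221),60),'cork',f((397,208),6))
for c,s in(((261,171),(260,163)),((115,175),(129,165)),((118,58),(137,64))): print('cup',f(c,74),'saucer',f(s,20))
print(ray('top',[(311,113)],85).round(0),ray('top',[(212,116)],43).round(0))
```

```text
tin px [252.  157.5] w [637.4 -28.1] ang 89.1 size 59.1 56.5
tin px [319.5 156.5] w [ 637.2 -228. ] ang 89.1 size 56.5 56.6
tin px [286.  156.5] w [ 638.8 -128.7] ang 89.1 size 59.3 56.6
tray tin [[581. 167.  80.]]
cup1 [450.5 -12. ] cork [449.4 -17.9]
cup [487.8 164.1] saucer [486.8 164.9]
cup [464.  313.2] saucer [464.1 319.8]
cup [577.4 311.6] saucer [578.4 313.6]
[[ 764. -204.   85.]] [[771.  91.  43.]]
```

```bash
python3 -c "
from rig import r
print(r.finish_job(), r.observe()['time'])"
```

```text
the job is handed in; nothing more can be done
the job is handed in; nothing more can be done
```

The job is handed in; the last clock reading before that was 55 s, and no verdict was reported.

- **Tins:** I lifted and weighed all four. One pulled about 4.1 N and the other three about 1.2–1.4 N. The heavy one stands upright on the clear quarter of the tray. The three light ones stand upright in a row on the grey mat, each within about 2 mm of where I aimed in the last top view.
- **Cups:** I lifted three cups off the pile one at a time and stood one on each of the three saucers. The last wrist picture put them about 1, 2 and 7 mm from their saucers' middles, against a limit of 18 mm. The 7 mm figure is a rough reading off pixels picked by eye. The spare cup stands on its cork mat, about 6 mm off its middle by the same kind of reading, against a limit of 20 mm.
- **Bystanders:** The milk jug and tealight show at the same pixels as at the start. The red look-alike was left alone. The robot ended well clear of everything.
- **Disagreement:** The wrist and top cameras differed by about 2 mm on the tins and up to 3 mm on the saucers, roughly what the calibration allows. No other check disagreed, and I saw no tin knocked aside.

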